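Stack a board set on the assembly jig

TASK

Build the module stack on the assembly jig, one piece at a time from the bottom: the green board first, the blue board on it, the red board on that, and the finned heat sink on top. Each piece goes the right way up, flat and all the way down, with its two end notches around the jig's two orange posts (either end may go to either post); let go of the finished stack. The yellow board is not wanted: leave it, the solder spool and the screw jar where they are.

Things in the scene. Friction and masses are not known exactly. Their poses are not given: they have to be found in the camera images.
- jig: Fixed jig: grey plate 70 (x) by 150 mm (y), 6 mm thick, with a black pedestal 40 by 70 mm, top 14 mm above table. Orange posts at y = +45 and -45 mm, 8 mm thick to 66 mm above table, tapering to 4 mm at 76 mm. A piece centred, long side along y, has 3.5 mm play in x, 4 in y. Undersides end 14, 30, 46, 62 mm above table. Origin: jig centre at table level, z up.
- green_board: Loose green circuit board, 50 mm (x) by 116 mm (y), plate 4 mm thick. Black strips along both long edges, flush, 70 mm long, make upright grip sides 50 mm apart, 16 mm high; the next piece rests on them. Open notch 15 mm wide, 21 mm deep in the middle of each short end. Origin: centre of underside, z up. A half turn makes no difference. Lies flat on the table. 80 g.
- blue_board: Loose blue circuit board, 50 mm (x) by 116 mm (y), plate 4 mm thick. Black strips along both long edges, flush, 70 mm long, make upright grip sides 50 mm apart, 16 mm high; the next piece rests on them. Open notch 15 mm wide, 21 mm deep in the middle of each short end. Origin: centre of underside, z up. A half turn makes no difference. Lies flat on the table. 80 g.
- red_board: Loose red circuit board, 50 mm (x) by 116 mm (y), plate 4 mm thick. Black strips along both long edges, flush, 70 mm long, make upright grip sides 50 mm apart, 16 mm high; the next piece rests on them. Open notch 15 mm wide, 21 mm deep in the middle of each short end. Origin: centre of underside, z up. A half turn makes no difference. Lies flat on the table. 80 g.
- heat_sink: Loose bare aluminium heat sink, 50 mm (x) by 116 mm (y). Base 5 mm thick, six upright fins 70 mm long along y; outer fins flush with the long edges make grip sides 50 mm apart, 17 mm high. Open notch 15 mm wide, 21 mm deep in each short end. Origin: centre of underside, z up (fins up). A half turn makes no difference. Lies flat on the table. 140 g.
- yellow_board: Loose yellow circuit board, same shape and size as the others; not wanted, must stay where it lies. Origin: centre of the underside.
- solder_spool: Loose small upright solder spool with blue flanges, 44 mm in diameter, 30 mm high; must stay where it stands. Origin: centre of the underside.
- screw_jar: Loose small amber jar with a white cap, 38 mm in diameter, 42 mm high; must stay where it stands. Origin: centre of the underside.

How it is judged (in metres and radians):
On the way, in this order (a step that is already met when the one before it is completed fails the run):
1. the green board lies flat on the jig's pedestal, at its height, on the posts (horizontal distance between green_board and jig below 0.01 m and height (world z) of green_board between 0.01 and 0.018 m and angle between green_board's own z axis and vertical below 0.06 rad and angle between the y axis of green_board and the y axis of jig, either way round below 0.2 rad), for 0.2 s.
2. the blue board lies flat on the green board, at its height, on the posts (horizontal distance between blue_board and jig below 0.01 m and height (world z) of blue_board between 0.026 and 0.034 m and angle between blue_board's own z axis and vertical below 0.06 rad and angle between the y axis of blue_board and the y axis of jig, either way round below 0.2 rad), for 0.2 s.
3. the red board lies flat on the blue board, at its height, on the posts (horizontal distance between red_board and jig below 0.01 m and height (world z) of red_board between 0.042 and 0.05 m and angle between red_board's own z axis and vertical below 0.06 rad and angle between the y axis of red_board and the y axis of jig, either way round below 0.2 rad), for 0.2 s.
4. the heat sink lies flat on the red board, at its height, on the posts (horizontal distance between heat_sink and jig below 0.01 m and height (world z) of heat_sink between 0.058 and 0.066 m and angle between heat_sink's own z axis and vertical below 0.06 rad and angle between the y axis of heat_sink and the y axis of jig, either way round below 0.2 rad), for 0.2 s.
At the end, for the whole second after the job is handed in: Green, blue, red board, heat sink stacked on the jig in that order from the bottom: each within 10 mm of its centre, undersides within 4 mm of 14, 30, 46, 62 mm above the table, right way up, level to 0.06 rad, long side within 0.2 rad of the jig's; all released and at rest (all of step 1 and all of step 2 and all of step 3 and all of step 4 and linear speed of each of green_board, blue_board, red_board, heat_sink below 0.02 m/s and angular speed of each of green_board, blue_board, red_board, heat_sink below 0.2 rad/s); the robot touches nothing.
It fails at once if the yellow board is moved more than 25 mm (distance of yellow_board from where it was at the start of the episode above 0.025 m).
It fails at once if the solder spool is moved more than 25 mm (distance of solder_spool from where it was at the start of the episode above 0.025 m).
It fails at once if the screw jar is moved more than 25 mm (distance of screw_jar from where it was at the start of the episode above 0.025 m).
It also fails if it takes over 104 s, if anything falls off the work surface, if the arm or the gripper's body presses on something with over 40 N, if the wrist force passes 120 N, or if a joint passes its speed limit or range.

ROBOT

A 6-joint arm with a two-finger parallel gripper is mounted at the origin on the work surface. World frame = base frame: x ahead of the robot, y to its left, z up, the work surface at z = 0. Lengths are in mm, angles in rad, forces in N, time in s.
With the tool pointing down it reaches from about 425 to 925 mm from the base axis. Payload 12.5 kg.
Tool frame: the origin (TCP) lies midway between the tips of the shut fingers; the grasp point (between the pads) lies 19 mm behind it; x points along the fingers, y is the direction in which the jaws open and shut, and the axes are right-handed (so a half turn about x gives the same grasp; the last joint's range is limited). The gripper opens to 85 mm and grips with 20 to 120 N. Pads are 22 mm wide; open, the fingers measure 114 mm over their backs; the gripper's body (76 mm by 85 mm) begins 54 mm behind the grasp point. The pads swing forward as they close: fully open they stand 13 mm farther back than shut.
Start: joints at [-1.262, 0.491, 1.559, -0, 1.092, -0.106], TCP at [251.904, -572.007, 207.927] pointing down, gripper open.
Joint ranges: [-3.1, 3.1], [-0.84, 2.19], [0.05, 2.79], [-1.13, 4.28], [0.06, 2.93], [-2.69, 2.69]. Speed limits (rad/s): [2.22, 2.22, 2.79, 3.14, 3.14, 3.14].

INTERFACE

Orientations are given as a unit quaternion [x, y, z, w].
In Python, from workcell import status, vision, job, find_in, cut_out, mark_of gives the robot as it stands.
- The arm moves only by the shell command python3 -m crank 'ROWS' [OPENING] [FORCE]. ROWS is JSON, a list of rows, each an object with "xyz": the shift along the tool's x, y, z in m, a list of three; "turn": the turn, a rotation vector about the tool's x, y, z in rad, a list of three. In form: [{"xyz": [x, y, z], "turn": [rx, ry, rz]}, ...]. A call has 1 to 5 rows; each row shifts and turns the commanded pose from where the row before left it, along the tool's axes as they then stand; what a row does not reach is not made up. A row lasts 1/10 s, in which the tool goes at most 50 mm and 8.59 degrees, less where a joint would pass 70% of its speed; a pose out of reach is approached as far as the arm can. A call with a gripper value outside its range is refused whole. OPENING is the opening, from -1 (shut) to 1 (fully open), set as the call begins (- or left out, the last holds). The fingers move at their own pace and stop on an object; FORCE is the grip in N (left out, the last holds). Time passes only in rows, so rows that do not move let the fingers close. It gives the time, the measured TCP pose, the force and the opening at its end, in the units of the state.
- status.get_state(): the state, without advancing time (a new reading comes with each control period).
- vision.camera(name): name is "scene" or "side" or "wrist"; returns the picture (480x640x3 uint8, red, green, blue); there is no depth.
- vision.calibration(name): a dict with "fx", "fy", "cx", "cy" (pixels), "D" ([k1, k2, p1, p2, k3] as OpenCV has them; the pictures are not rectified), "rvec" (rotation vector, rad) and "tvec" (3), from world to camera coordinates, as OpenCV has them. Camera axes: x right, y down, z forward; pixel columns grow to the right and rows downward; lengths in mm; the calibration is good to about 2 mm. A picture is of the moment at which its call begins: read the wrist's pose just before it. calibration takes no time and is no camera call; for the wrist camera it gives the pose at the moment of the call.
- job.job_done(): hands the job in, once; it reports no verdict.
Trained networks look in the newest picture that a camera, given by its name, has taken for a name from the list of things; names that differ only in an ending like _2 or _b are one class to them, and where a whole thing is asked for, a point or a joint stands for the part that bears it (a point fixed in the world has none). Each returns a list of dicts, best first, with "score" (0 to 1); they miss things now and then, are a little off and sometimes report something else, mostly with a low value. They report only what shows in the picture. A call takes as long as a camera call.
- find_in(thing, camera): "rect" ([centre column, centre row, width, height] as shares, 0 to 1, of the picture: columns of its width, rows of its height, round what is visible of it).
- cut_out(thing, camera): "region" (480x640 bool, what is visible of it) and "rect" ([centre column, centre row, width, height] as shares, 0 to 1, of the picture: columns of its width, rows of its height, round what is visible of it).
- mark_of(thing, camera): "position" ([column, row] as shares, 0 to 1, of the picture: columns of its width, rows of its height: a listed point, or the origin of a listed thing).
The state is a dict: "clock": time; "q": joint angles; "dq": joint speeds; "effort": joint torques, N m; "tool_pos": TCP position; "orientation": TCP orientation; "force": force on the tool from outside, world axes, zero at the start; "wrist_torque": the same for the moment, N m; "gripper_width": opening from 0.0 (shut) to 1.0 (fully open).
Only numpy, scipy, OpenCV 4.12 (cv2) and the standard library are available. Lean on these libraries where they do the work, as an engineer would, in place of code of your own. Each camera call takes 0.05 s, during which the arm holds its last target. There are 200 camera calls.

## Working session

There is one attempt and no reset: what is moved stays moved. The work goes in short steps, Python scripts to look and compute and a shell command to move; the robot and the scene stay as the last step left them, time stands still between calls to the robot, and variables do not carry over. Pictures are saved under pics/ and viewed, about 12 in all and at most 16, crops included, and the job is handed in when it is done.

```bash
ls; mkdir -p pics; python3 - <<'E'
from workcell import status, vision, find_in, mark_of
import cv2, numpy as np
print(status.get_state())
for c in ("scene","side"):
    im=vision.camera(c); cv2.imwrite(f"pics/{c}0.png",im[:,:,::-1])
    k=vision.calibration(c); print(c,k)
    for t in ["jig","green_board","blue_board","red_board","heat_sink","yellow_board","solder_spool","screw_jar"]:
        m=mark_of(t,c)
        print(t,[(np.round(np.array(x["position"])*[640,480],1),round(x["score"],2)) for x in m[:3]])
E
```

```text
pics
{'clock': 0.0, 'q': array([-1.26161574e+00,  4.91556498e-01,  1.55948280e+00, -4.77246487e-06,
        1.09170196e+00, -1.05607324e-01]), 'dq': array([ 1.74055351e-03, -5.53940670e-04,  4.96327062e-05,  5.80739159e-04,
        1.75226260e-04,  1.21410170e-03]), 'effort': array([-1.18877911e-04, -6.18448806e+01, -2.61587030e+01, -1.45323497e-04,
        4.20849945e-03, -1.09652217e-05]), 'tool_pos': array([ 251.80560019, -571.7365954 ,  207.31817441]), 'orientation': array([-0.69191106, -0.14600522,  0.69199656, -0.14519754]), 'force': array([0.22153337, 0.66927372, 0.51982031]), 'wrist_torque': array([ 0.0325379 ,  0.01899487, -0.04657709]), 'gripper_width': 1.0004039214220337}
scene {'fx': 464.8095082243869, 'fy': 464.8095082243869, 'cx': 314.00039129954223, 'cy': 243.74968359227657, 'D': array([-0.08870244,  0.        ,  0.        ,  0.        ,  0.        ]), 'rvec': array([ 2.42622   ,  0.82724257, -0.25611617]), 'tvec': array([-425.35813171, -263.86737838,  935.23634485])}
jig [(array([266.2, 412. ]), 0.69)]
green_board [(array([161.8, 335.3]), 0.76)]
blue_board [(array([35
[... 304 characters left out ...]
 485.93452212594104, 'cx': 326.2150317399511, 'cy': 243.36990152377913, 'D': array([-0.00467981,  0.        ,  0.        ,  0.        ,  0.        ]), 'rvec': array([ 2.32496134, -0.35950627,  0.12578118]), 'tvec': array([-533.09963208,  160.06366511,  779.46345465])}
jig [(array([428.5, 362.9]), 0.84)]
green_board [(array([310.7, 401.9]), 0.79), (array([426.6, 360.7]), 0.48)]
blue_board [(array([246.2, 199.7]), 0.57)]
red_board [(array([271.2, 279. ]), 0.92), (array([309.4, 401.2]), 0.69)]
heat_sink [(array([339.4, 179.3]), 0.67), (array([299.7, 226.1]), 0.45)]
yellow_board [(array([364.4, 253.6]), 0.65)]
solder_spool [(array([343.1, 314.1]), 0.78)]
screw_jar [(array([298.4, 227.5]), 0.79)]
```

View pics/scene0.png

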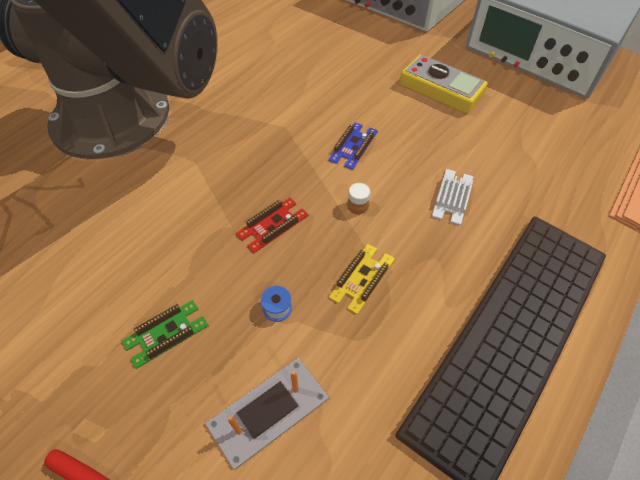

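View pics/side0.png

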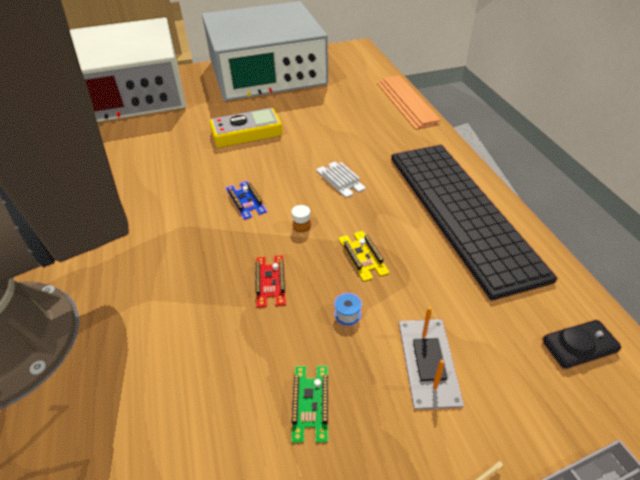

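The pictures show every piece right way up, with the jig at (266,412) in scene and (430,362) in side. Next I fit poses to the masks from both cameras.

```bash
cat > fit.py <<'E'
from workcell import status, vision, cut_out
import cv2, numpy as np
from scipy.optimize import minimize
S=4
def box(x0,x1,y0,y1,z0,z1): return np.array([[x,y,z] for x in(x0,x1) for y in(y0,y1) for z in(z0,z1)],float)
def piece(h,t): # h total height, t plate
    b=[box(-25,25,-37,37,0,t)]
    for s in(-1,1):
        b+=[box(*sorted((s*7.5,s*25)),*e,0,t) for e in((-58,-37),(37,58))]
        b.append(box(*sorted((s*25,s*20)),-35,35,0,h))
    return b
JIG=[box(-35,35,-75,75,0,6),box(-20,20,-35,35,6,14)]+[box(-4,4,s*45-4,s*45+4,6,66) for s in(-1,1)]+[box(-2,2,s*45-2,s*45+2,66,76) for s in(-1,1)]
SINK=piece(17,5)+[box(-25,25,-35,35,0,16)]
MODEL=lambda n: JIG if n=="jig" else SINK if n=="heat_sink" else piece(16,4)
def proj(P,k): return cv2.projectPoints(np.asarray(P,float).reshape(-1,1,3),k["rvec"],k["tvec"],np.array([[k["fx"],0,k["cx"]],[0,k["fy"],k["cy"]],[0,0,1]]),k["D"])[0].reshape(-1,2)
def back(uv,k,z): # pixel to world plane z
    K=np.array([[k["fx"],0,k["cx"]],[0,k["fy"],k["cy"]],[0,0,1]])
    n=cv2.undistortPoints(np.array(uv,float).reshape(1,1,2),K,k["D"]).ravel()
    R=cv2.Rodrigues(k["rvec"])[0]; c=-R.T@np.ravel(k["tvec"]); d=R.T@np.array([*n,1]); return c+d*(z-c[2])/d[2]
def render(p,model,k,z=0):
    c,s=np.cos(p[2]),np.sin(p[2]); R=np.array([[c,-s,0],[s,c,0],[0,0,1]])
    m=np.zeros((480*S,640*S),np.uint8)
    for b in model:
        q=proj(b@R.T+[p[0],p[1],z],k); q=np.round((q+.5)*S-.5).astype(np.int32)
        cv2.fillConvexPoly(m,cv2.convexHull(q),255)
    return cv2.resize(m,(640,480),interpolation=cv2.INTER_AREA)/255.
def fit(name,views,z=0,start=None):
    """views: list of (mask,calib)"""
    model=MODEL(name)
    if start is None:
        m,k=views[0]; ys,xs=np.nonzero(m); start=back((xs.mean(),ys.mean()),k,5)[:2]
    def cost(p): 
        c=0
        for m,k in views:
            r=render(p,model,k,z); c+=1-np.minimum(r,m).sum()/np.maximum(r,m).sum()
        return c/len(views)
    best=None
    for a in np.arange(0,np.pi,np.pi/6):
        r=minimize(cost,[*start,a],method="Nelder-Mead",options=dict(initial_simplex=np.array([[*start,a],[start[0]+12,start[1],a],[start[0],start[1]+12,a],[*start,a+.3]]),maxiter=70))
        if best is None or r.fun<best.fun: best=r
    return best.x,best.fun
def views_of(name,cams,minscore=.3,near=None):
    out=[]
    for c in cams:
        d=cut_out(name,c)
        if d: out.append((d[0]["region"].astype(float),vision.calibration(c)));print(name,c,round(d[0]["score"],2),np.round(np.array(d[0]["rect"])*[640,480,640,480]),int(d[0]["region"].sum()))
    return out
E
python3 - <<'E'
from fit import *
import pickle
for c in("scene","side"): vision.camera(c)
V={}
for n in ["jig","green_board","blue_board","red_board","heat_sink","yellow_board"]:
    v=views_of(n,("scene","side")); V[n]=v
    for vv in ([v]+[[x] for x in v]):
        p,f=fit(n,vv); print("   ",np.round(p,2),round(f,3))
pickle.dump(V,open("v.pkl","wb"))
k=vision.calibration("wrist");print(k)
E
```

```text
jig scene 0.6 [268. 416. 126. 110.] 6068
jig side 0.58 [431. 359.  67. 106.] 4228
    [ 646.41 -243.11    2.88] 0.038
    [ 6.4695e+02 -2.4164e+02 -2.7000e-01] 0.04
    [ 6.4631e+02 -2.4387e+02 -2.6000e-01] 0.024
green_board scene 0.81 [163. 335.  82.  68.] 2467
green_board side 0.84 [308. 405.  41.  77.] 2430
    [ 456.74 -251.99    2.85] 0.069
    [ 4.5753e+02 -2.4987e+02 -3.0000e-01] 0.074
    [ 456.86 -252.37    2.85] 0.038
blue_board scene 0.97 [352. 146.  47.  46.] 1118
blue_board side 0.79 [244. 199.  38.  34.] 861
    [4.5145e+02 2.3034e+02 1.7000e-01] 0.081
    [452.11 232.59   3.32] 0.068
    [4.5053e+02 2.2922e+02 1.8000e-01] 0.049
red_board scene 0.68 [269. 414. 128. 112.] 6295
red_board side 0.78 [270. 281.  31.  54.] 1282
    [ 6.4996e+02 -2.5959e+02 -3.1000e-01] 0.729
    [ 6.4996e+02 -2.5959e+02 -3.1000e-01] 0.457
    [452.15  -7.71   2.95] 0.052
heat_sink scene 0.76 [452. 197.  43.  57.] 1357
heat_sink side 0.68 [341. 182.  47.  34.] 789
    [662.91 234.61   3.42] 0.102
    [6.6342e+02 2.3528e+02 2.7000e-01] 0.067
    [6.6147e+02 2.3361e+02 3.0000e-01] 0.103
yellow_board scene 0.81 [361. 279.  70.  72.] 2065
yellow_board side 0.62 [364. 256.  54.  50.] 1212
    [629.31   1.39   3.21] 0.054
    [6.2945e+02 2.0500e+00 7.0000e-02] 0.032
    [6.2894e+02 1.4000e-01 7.0000e-02] 0.06
{'fx': 383.7762907388504, 'fy': 383.7762907388504, 'cx': 317.78694424861305, 'cy': 246.31966676552534, 'D': array([-0.05585025,  0.        ,  0.        ,  0.        ,  0.        ]), 'rvec': array([-2.40774002,  1.57128078,  0.24170523]), 'tvec': array([-625.05534555,  -38.7394072 ,  380.03080615])}
```

```bash
cat > plan.py <<'E'
import sys; from workcell import status; import numpy as np
from scipy.spatial.transform import Rotation as R
def plan(x,y,z,yaw):
    s=status.get_state(); r=R.from_quat(s["orientation"]); p=s["tool_pos"]; M=r.as_matrix()
    best=None
    for a in(yaw,yaw+np.pi):
        ty=np.array([np.cos(a),np.sin(a),0]); tx=np.array([0,0,-1.]); T=np.column_stack([tx,ty,np.cross(tx,ty)])
        v=(r.inv()*R.from_matrix(T)).as_rotvec()
        if best is None or np.linalg.norm(v)<np.linalg.norm(best[0]): best=(v,T)
    v,T=best; d=np.array([x,y,z])-p
    print("t",round(s["clock"],2),"pos",p.round(1),"yaw",round(float(np.arctan2(M[1,1],M[0,1])),3),"q",s["q"].round(2),"F",s["force"].round(1),"w",round(s["gripper_width"],3))
    print("turn",v.round(3),"then shift[m]",(T.T@d/1000).round(4)," (now-axes shift",(M.T@d/1000).round(4),")")
if __name__=="__main__": plan(*map(float,sys.argv[1:5]))
E
python3 - <<'E'
from fit import *
import pickle
from workcell import mark_of
V=pickle.load(open("v.pkl","rb"))
v=V["red_board"][1]
vision.camera("scene")
img=vision.camera("scene").astype(int)
m=((img[...,0]>110)&(img[...,1]<70)&(img[...,2]<80))
sub=np.zeros_like(m);sub[185:260,225:320]=1; m=(m&sub).astype(np.uint8); m=cv2.morphologyEx(m,cv2.MORPH_CLOSE,np.ones((9,9)))
print(m.sum())
print(fit("red_board",[v,(m.astype(float),vision.calibration("scene"))]))
k=vision.calibration("scene")
print("spool",back((276.5,308.7),k,0),"jar",back((356.4,202.8),k,0))
k=vision.calibration("wrist"); Rm=cv2.Rodrigues(k["rvec"])[0]; print("cam",-Rm.T@k["tvec"],"fwd",Rm[2],"right",Rm[0])
E
python3 plan.py 457 -252 210 2.85
```

```text
1468
(array([ 4.52308790e+02, -6.92675057e+00, -1.89773943e-01]), np.float64(0.1818783359616643))
spool [ 559.26212013 -119.58728619    0.        ] jar [537.68159881 119.64286727   0.        ]
cam [ 322.65401969 -540.69245329  374.38563016] fwd [-0.27562264 -0.12184605 -0.9535123 ] right [ 4.02719858e-01 -9.15323116e-01  5.55623559e-04]
t 1.7 pos [ 251.9 -572.   207.9] yaw -1.156 q [-1.26  0.49  1.56  0.    1.09 -0.11] F [ 0.3  0.7 -0.2] w 1.004
turn [-0.864  0.    -0.   ] then shift[m] [-0.0021  0.1044 -0.3655]  (now-axes shift [-0.0021 -0.2102 -0.3167] )
```

```bash
Z='"turn":[0,0,0]'
python3 -m crank '[{"xyz":[0,0,0],"turn":[-0.144,0,0]},{"xyz":[0,0,0],"turn":[-0.144,0,0]},{"xyz":[0,0,0],"turn":[-0.144,0,0]},{"xyz":[0,0,0],"turn":[-0.144,0,0]},{"xyz":[0,0,0],"turn":[-0.144,0,0]}]' 1 60
python3 -m crank '[{"xyz":[0,0,0],"turn":[-0.144,0,0]},{"xyz":[0,0.013,-0.0457],"turn":[0,0,0]},{"xyz":[0,0.013,-0.0457],"turn":[0,0,0]},{"xyz":[0,0.013,-0.0457],"turn":[0,0,0]},{"xyz":[0,0.013,-0.0457],"turn":[0,0,0]}]'
python3 -m crank '[{"xyz":[0,0.013,-0.0457],"turn":[0,0,0]},{"xyz":[0,0.013,-0.0457],"turn":[0,0,0]},{"xyz":[0,0.013,-0.0457],"turn":[0,0,0]},{"xyz":[0,0.013,-0.0457],"turn":[0,0,0]},{"xyz":[0,0,0],"turn":[0,0,0]}]'
python3 plan.py 457 -252 208 2.85
python3 - <<'E'
from fit import *
im=vision.camera("wrist"); cv2.imwrite("pics/w1.png",im[:,:,::-1])
for n in("green_board","jig"):
    v=views_of(n,("wrist",))
    if v: print(fit(n,v,start=dict(green_board=(457,-252),jig=(646,-243))[n]))
E
```

```text
clock: 2.2
tool_pos: [251.9, -572.0, 207.9]
orientation: [-0.595, -0.382, 0.595, -0.382]
force: [-0.1, -0.1, -0.3]
gripper_width: 0.997
clock: 2.7
tool_pos: [354.9, -410.4, 208.0]
orientation: [-0.568, -0.422, 0.568, -0.422]
force: [0.6, -0.0, -0.2]
gripper_width: 1.001
clock: 3.2
tool_pos: [458.8, -247.8, 208.1]
orientation: [0.567, 0.423, -0.566, 0.423]
force: [-0.2, 0.0, -0.3]
gripper_width: 1.001
t 3.2 pos [ 458.8 -247.8  208.1] yaw -0.287 q [-0.62  0.34  1.81  0.    0.99 -0.34] F [-0.2  0.  -0.3] w 1.001
turn [ 0.004 -0.    -0.001] then shift[m] [ 0.0001 -0.0005  0.0045]  (now-axes shift [ 0.0001 -0.0005  0.0045] )
green_board wrist 0.83 [317. 211.  54. 117.] 5550
(array([ 4.55378650e+02, -2.55174713e+02, -2.98069637e-01]), np.float64(0.03334004841880789))
jig wrist 0.81 [510. 145.  95. 163.] 11983
(array([ 6.45036736e+02, -2.48378874e+02, -2.63840160e-01]), np.float64(0.026327963810182875))
```

View pics/w1.png

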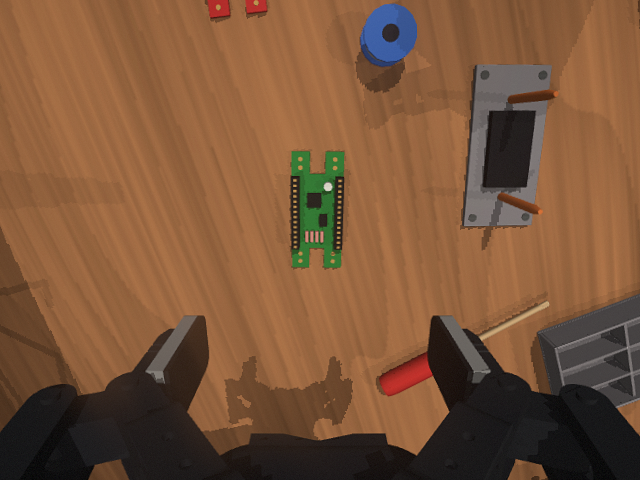

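The wrist view has the green board at (317,211) and the jig at (507,145). It agrees with the static cameras to about 3–5 mm in y, so I use a weighted middle for the grasp and check alignment over the jig before inserting.

```bash
python3 plan.py 456 -253.8 2 -0.296
python3 -m crank '[{"xyz":[0.04,0,0.002],"turn":[0.01,0,0]},{"xyz":[0.045,0,0.002],"turn":[0,0,0]},{"xyz":[0.045,0,0.002],"turn":[0,0,0]},{"xyz":[0.04,0,0],"turn":[0,0,0]},{"xyz":[0,0,0],"turn":[0,0,0]}]'
python3 plan.py 456 -253.8 2 -0.296
```

```text
t 3.35 pos [ 456.7 -251.9  208. ] yaw -0.291 q [-0.63  0.34  1.81 -0.    0.99 -0.34] F [-0.6 -0.3 -0. ] w 1.003
turn [ 0.005  0.    -0.   ] then shift[m] [ 2.06e-01 -2.00e-04  2.00e-03]  (now-axes shift [ 2.06e-01 -2.00e-04  1.90e-03] )
clock: 3.85
tool_pos: [452.4, -257.6, 34.0]
orientation: [-0.569, -0.421, 0.571, -0.416]
force: [-1.1, 0.2, 0.2]
gripper_width: 1.0
t 3.85 pos [ 452.4 -257.6   34. ] yaw -0.304 q [-0.64  0.6   1.97 -0.    0.58 -0.34] F [-1.1  0.2  0.2] w 1.0
turn [-0.008 -0.002  0.007] then shift[m] [ 0.032   0.0024 -0.0047]  (now-axes shift [ 0.032   0.0026 -0.0047] )
```

```bash
python3 -m crank '[{"xyz":[0,0.0,-0.006],"turn":[-0.008,0,0]},{"xyz":[0,0,0],"turn":[0,0,0]},{"xyz":[0,0,0],"turn":[0,0,0]},{"xyz":[0,0,0],"turn":[0,0,0]}]'
python3 plan.py 457 -252 1 -0.296
```

```text
clock: 4.25
tool_pos: [457.3, -252.2, 39.4]
orientation: [0.568, 0.42, -0.568, 0.422]
force: [0.5, -1.0, 0.5]
gripper_width: 1.004
t 4.25 pos [ 457.3 -252.2   39.4] yaw -0.294 q [-0.63  0.59  1.97 -0.    0.58 -0.34] F [ 0.5 -1.   0.5] w 1.004
turn [ 0.002  0.001 -0.003] then shift[m] [ 0.0384 -0.0004 -0.0001]  (now-axes shift [ 0.0384 -0.0005 -0.0002] )
```

```bash
python3 -m crank '[{"xyz":[0.016,0,0],"turn":[0,0,0]},{"xyz":[0.012,0,0],"turn":[0,0,0]},{"xyz":[0.007,0,0],"turn":[0,0,0]},{"xyz":[0.003,0,0],"turn":[0,0,0]},{"xyz":[0,0,0],"turn":[0,0,0]}]'
python3 -m crank '[{"xyz":[0,0,0],"turn":[0,0,0]},{"xyz":[0,0,0],"turn":[0,0,0]},{"xyz":[0,0,0],"turn":[0,0,0]},{"xyz":[0,0,0],"turn":[0,0,0]},{"xyz":[0,0,0],"turn":[0,0,0]}]' -1 50
python3 plan.py 457 -252 1 -0.296
```

```text
clock: 4.75
tool_pos: [456.7, -251.8, -0.4]
orientation: [-0.568, -0.422, 0.568, -0.421]
force: [0.3, -0.6, 0.1]
gripper_width: 1.0
clock: 5.25
tool_pos: [456.8, -251.9, 0.0]
orientation: [0.568, 0.421, -0.568, 0.421]
force: [-0.3, 0.5, -0.0]
gripper_width: 0.145
t 5.25 pos [ 456.8 -251.9    0. ] yaw -0.294 q [-0.63  0.66  1.99 -0.    0.5  -0.34] F [-0.3  0.5 -0. ] w 0.145
turn [ 0.002  0.    -0.   ] then shift[m] [-0.001   0.0002  0.0001]  (now-axes shift [-0.001   0.0002  0.0001] )
```

```bash
python3 - <<'E'
from fit import *
a=vision.camera("wrist"); b=vision.camera("side"); print(status.get_state()["gripper_width"])
cv2.imwrite("pics/g1.png",np.hstack([a[60:,170:470],cv2.resize(b[340:480,240:400],(480,420))])[:,:,::-1])
E
```

```text
0.002986554064807123
```

View pics/g1.png

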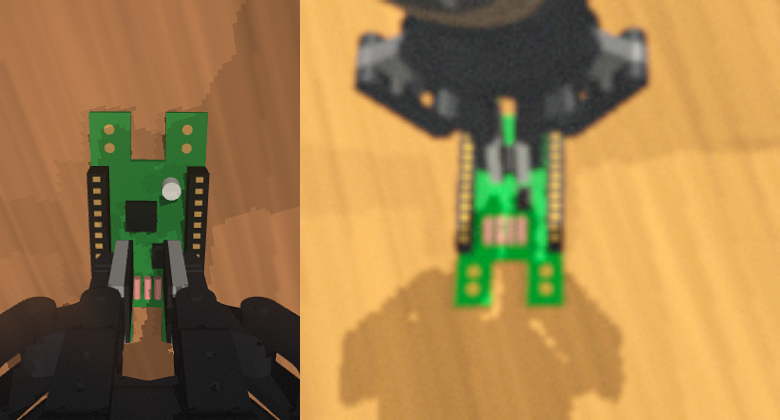

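The fingers are shut and inside the strips, so the board was not gripped. I lift clear, open and re-measure.

```bash
python3 plan.py 457 -252 1 -0.296
python3 -m crank '[{"xyz":[-0.02,0,0],"turn":[0,0,0]},{"xyz":[-0.03,0,0],"turn":[0,0,0]},{"xyz":[-0.03,0,0],"turn":[0,0,0]},{"xyz":[-0.02,0,0],"turn":[0,0,0]},{"xyz":[0,0,0],"turn":[0,0,0]}]' 1
python3 -m crank '[{"xyz":[0,0,0],"turn":[0,0,0]},{"xyz":[0,0,0],"turn":[0,0,0]},{"xyz":[0,0,0],"turn":[0,0,0]}]' 
python3 plan.py 457 -252 1 -0.296
python3 - <<'E'
from fit import *
for c in("wrist","side","scene"): im=vision.camera(c); cv2.imwrite(f"pics/h_{c}.png",im[:,:,::-1])
v=views_of("green_board",("wrist","side","scene"))
for x in v: print(fit("green_board",[x],start=(457,-252)))
E
```

```text
t 5.35 pos [ 456.8 -251.9   -0. ] yaw -0.294 q [-0.63  0.66  1.99 -0.    0.5  -0.34] F [ 0.  -0.1  0. ] w 0.003
turn [ 0.002  0.    -0.   ] then shift[m] [-0.001   0.0002  0.0001]  (now-axes shift [-0.001   0.0002  0.0001] )
clock: 5.85
tool_pos: [457.7, -252.5, 102.3]
orientation: [0.568, 0.42, -0.567, 0.423]
force: [0.2, 0.1, 0.4]
gripper_width: 0.85
clock: 6.15
tool_pos: [456.4, -251.6, 98.9]
orientation: [-0.568, -0.422, 0.568, -0.421]
force: [-0.3, -0.1, 0.2]
gripper_width: 1.001
t 6.15 pos [ 456.4 -251.6   98.9] yaw -0.294 q [-0.63  0.49  1.92 -0.    0.73 -0.34] F [-0.3 -0.1  0.2] w 1.001
turn [ 0.002 -0.001  0.002] then shift[m] [0.0979 0.0007 0.0002]  (now-axes shift [0.0979 0.0008 0.0003] )
green_board wrist 0.84 [319. 236.  79. 154.] 10182
green_board side 0.6 [310. 405.  39.  75.] 2427
green_board scene 0.83 [165. 335.  84.  67.] 2567
(array([ 4.57051448e+02, -2.51506919e+02, -2.98300425e-01]), np.float64(0.025259850452911348))
(array([ 456.64650336, -252.25397631,    2.84976821]), np.float64(0.04976282692893497))
(array([ 4.57247804e+02, -2.49621459e+02, -3.04491254e-01]), np.float64(0.05371572607236552))
```

View pics/h_wrist.png

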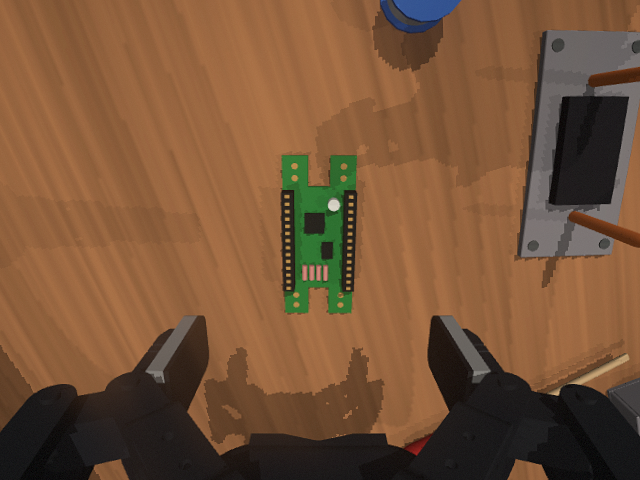

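The board has not moved: the wrist and side fits both give (457,-252). The fingers therefore shut above the 16 mm strips while the TCP read z=0. Next I check where the fingertips really are against the projected TCP.

```bash
python3 -m crank '[{"xyz":[0,0,0],"turn":[0,0,0]},{"xyz":[0,0,0],"turn":[0,0,0]},{"xyz":[0,0,0],"turn":[0,0,0]},{"xyz":[0,0,0],"turn":[0,0,0]},{"xyz":[0,0,0],"turn":[0,0,0]}]' -1
python3 -m crank '[{"xyz":[0,0,0],"turn":[0,0,0]},{"xyz":[0,0,0],"turn":[0,0,0]}]'
python3 - <<'E'
from fit import *
p=status.get_state()["tool_pos"]; o=[]
for c in("side","scene"):
    im=vision.camera(c).copy(); k=vision.calibration(c)
    u=proj([p,p+[0,0,20],p+[0,0,40]],k); print(c,p.round(1),u.round(1))
    x,y=map(int,u[0]); x=np.clip(x,70,570);y=np.clip(y,90,390)
    cr=cv2.resize(im[y-90:y+90,x-70:x+70],None,fx=2.8,fy=2.8,interpolation=cv2.INTER_CUBIC)
    for q,col in zip(u,((255,0,0),(255,255,0),(255,0,255))): cv2.circle(cr,tuple(int(v) for v in ((q-[x-70,y-90])*2.8)),3,col,-1)
    o.append(cr)
cv2.imwrite("pics/tip.png",np.hstack(o)[:,:,::-1])
E
```

```text
clock: 6.95
tool_pos: [456.7, -251.8, 99.9]
orientation: [-0.568, -0.421, 0.568, -0.421]
force: [-0.5, -0.7, -0.7]
gripper_width: 0.141
clock: 7.15
tool_pos: [456.8, -251.8, 99.9]
orientation: [-0.568, -0.421, 0.568, -0.421]
force: [-0.1, 0.6, -0.5]
gripper_width: 0.001
side [ 456.8 -251.8   99.9] [[307.4 364.8]
 [306.7 356.3]
 [306.  347.4]]
scene [ 456.8 -251.8   99.9] [[142.8 302.7]
 [137.9 295.3]
 [132.7 287.5]]
```

View pics/tip.png

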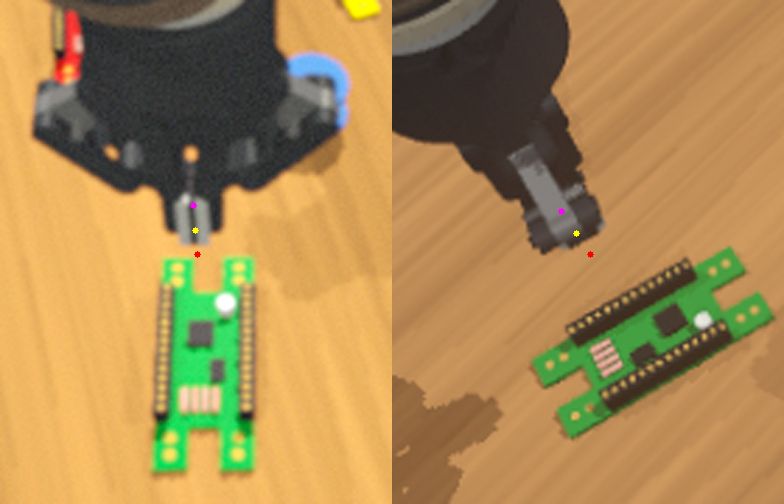

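The shut fingertips sit about 10–13 mm short of the reported TCP (tip at row 243 against TCP at row 254, with 24 px per 20 mm). I need to grasp about 11 mm lower than planned, watching the force.

```bash

python3 -m crank '[{"xyz":[0.02,0,0],"turn":[0,0,0]},{"xyz":[0.02,0,0],"turn":[0,0,0]},{"xyz":[0.02,0,0],"turn":[0,0,0]},{"xyz":[0.02,0,0],"turn":[0,0,0]},{"xyz":[0.01,0,0],"turn":[0,0,0]}]' 1
python3 -m crank '[{"xyz":[0.006,0,0],"turn":[0,0,0]},{"xyz":[0.006,0,0],"turn":[0,0,0]},{"xyz":[0.005,0,0],"turn":[0,0,0]},{"xyz":[0.004,0,0],"turn":[0,0,0]},{"xyz":[0,0,0],"turn":[0,0,0]}]'
python3 -m crank '[{"xyz":[0,0,0],"turn":[0,0,0]},{"xyz":[0,0,0],"turn":[0,0,0]},{"xyz":[0,0,0],"turn":[0,0,0]},{"xyz":[0,0,0],"turn":[0,0,0]},{"xyz":[0,0,0],"turn":[0,0,0]}]' -1 40
python3 plan.py 457 -252 -11 -0.296
```

```text
clock: 7.75
tool_pos: [456.3, -251.6, 8.5]
orientation: [-0.568, -0.422, 0.568, -0.421]
force: [-0.2, -0.3, 0.3]
gripper_width: 0.847
clock: 8.25
tool_pos: [456.7, -251.8, -11.3]
orientation: [-0.568, -0.421, 0.568, -0.421]
force: [-0.6, -0.2, 0.2]
gripper_width: 0.998
clock: 8.75
tool_pos: [459.2, -253.5, -7.9]
orientation: [0.569, 0.419, -0.567, 0.424]
force: [-7.6, 3.4, 23.0]
gripper_width: 0.309
t 8.75 pos [ 459.2 -253.5   -7.9] yaw -0.294 q [-0.63  0.67  1.99  0.    0.47 -0.34] F [-7.6  3.4 23. ] w 0.309
turn [ 0.002  0.003 -0.008] then shift[m] [ 0.0031 -0.0026 -0.0008]  (now-axes shift [ 0.0031 -0.0026 -0.0008] )
```

```bash
python3 - <<'E'
from fit import *
a=vision.camera("wrist"); b=vision.camera("side"); s=status.get_state(); print(s["gripper_width"],s["force"],s["tool_pos"])
k=vision.calibration("side"); u=proj([s["tool_pos"]],k)[0]; print(u)
cv2.imwrite("pics/g2.png",np.hstack([a[60:,170:470],cv2.resize(b[320:460,230:390],(480,420),interpolation=cv2.INTER_CUBIC)])[:,:,::-1])
E
```

```text
0.12306047769123235 [18.69060457 -4.03900068 25.16185052] [ 462.4387406  -255.34170441   -7.41702163]
[315.21927769 405.58688682]
```

View pics/g2.png

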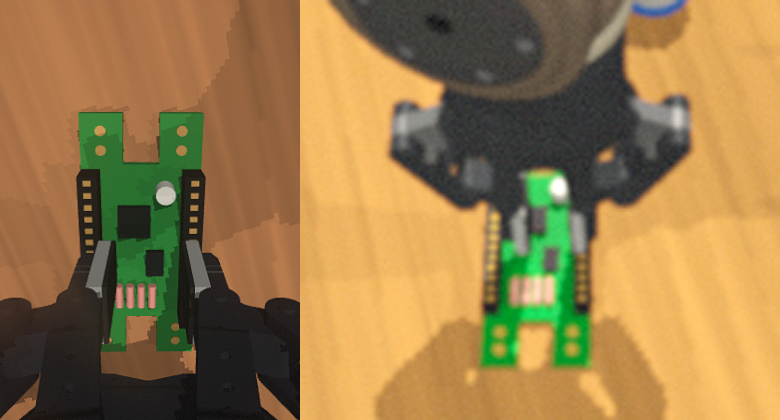

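The fingertips rode over the strips and now press on the plate, so they must go deeper still. I lift, re-measure the board, then find the true tip height by touching the table gently with the jaws near grasp width.

```bash

python3 -m crank '[{"xyz":[-0.01,0,0],"turn":[0,0,0]},{"xyz":[-0.03,0,0],"turn":[0,0,0]},{"xyz":[-0.03,0,0],"turn":[0,0,0]},{"xyz":[-0.02,0,0],"turn":[0,0,0]},{"xyz":[0,0,0],"turn":[0,0,0]}]' 
python3 -m crank '[{"xyz":[0,0,0],"turn":[0,0,0]},{"xyz":[0,0,0],"turn":[0,0,0]},{"xyz":[0,0,0],"turn":[0,0,0]},{"xyz":[0,0,0],"turn":[0,0,0]},{"xyz":[0,0,0],"turn":[0,0,0]}]'  0.4
python3 - <<'E'
from fit import *
for c in("wrist","side"): im=vision.camera(c); cv2.imwrite(f"pics/i_{c}.png",im[:,:,::-1])
v=views_of("green_board",("wrist","side"))
for x in v: print(fit("green_board",[x],start=(457,-252)))
E
python3 plan.py 457 -252 -12 -0.296
```

```text
clock: 9.35
tool_pos: [457.5, -252.3, 81.4]
orientation: [0.568, 0.42, -0.567, 0.423]
force: [0.5, 0.5, 0.6]
gripper_width: -0.004
clock: 9.85
tool_pos: [456.6, -251.8, 78.4]
orientation: [-0.568, -0.422, 0.568, -0.421]
force: [0.2, 0.7, -0.6]
gripper_width: 0.698
green_board wrist 0.58 [312. 243.  86. 169.] 12049
green_board side 0.79 [307. 404.  38.  76.] 2437
(array([ 4.52198474e+02, -2.50837514e+02, -3.11727651e-01]), np.float64(0.019559958477840755))
(array([ 452.03037147, -251.80576635,    2.82983248]), np.float64(0.04075046111341596))
t 10.05 pos [ 456.7 -251.8   78.8] yaw -0.294 q [-0.63  0.52  1.94 -0.    0.68 -0.34] F [-1.1  0.4 -0.2] w 0.702
turn [ 0.002 -0.     0.   ] then shift[m] [0.0908 0.0003 0.0001]  (now-axes shift [0.0908 0.0003 0.0001] )
```

```bash

python3 -m crank '[{"xyz":[0.02,-0.0045,0.001],"turn":[0.017,0,0]},{"xyz":[0.03,0,0],"turn":[0,0,0]},{"xyz":[0.025,0,0],"turn":[0,0,0]},{"xyz":[0.015,0,0],"turn":[0,0,0]},{"xyz":[0,0,0],"turn":[0,0,0]}]' 
python3 plan.py 452.1 -251.3 -12 -0.311
python3 -m crank '[{"xyz":[0.001,0,0],"turn":[0,0,0]},{"xyz":[0.001,0,0],"turn":[0,0,0]},{"xyz":[0.001,0,0],"turn":[0,0,0]},{"xyz":[0,0,0],"turn":[0,0,0]}]' 
python3 -m crank '[{"xyz":[0.001,0,0],"turn":[0,0,0]},{"xyz":[0.001,0,0],"turn":[0,0,0]},{"xyz":[0.001,0,0],"turn":[0,0,0]},{"xyz":[0,0,0],"turn":[0,0,0]}]' 
```

```text
clock: 10.55
tool_pos: [451.4, -251.0, -12.7]
orientation: [-0.571, -0.418, 0.572, -0.415]
force: [-0.9, 0.2, 0.0]
gripper_width: 0.698
t 10.55 pos [ 451.4 -251.   -12.7] yaw -0.311 q [-0.64  0.68  2.   -0.    0.46 -0.32] F [-0.9  0.2  0. ] w 0.698
turn [-0.    -0.001  0.003] then shift[m] [-0.0007  0.0007  0.0001]  (now-axes shift [-0.0007  0.0007  0.0001] )
clock: 10.95
tool_pos: [452.4, -251.6, -13.6]
orientation: [0.571, 0.416, -0.571, 0.417]
force: [0.4, 0.2, -0.5]
gripper_width: 0.693
clock: 11.35
tool_pos: [452.1, -251.5, -17.2]
orientation: [-0.571, -0.417, 0.571, -0.416]
force: [-0.3, 0.2, -0.5]
gripper_width: 0.699
```

```bash

python3 -m crank '[{"xyz":[0.001,0,0],"turn":[0,0,0]},{"xyz":[0.001,0,0],"turn":[0,0,0]},{"xyz":[0.001,0,0],"turn":[0,0,0]},{"xyz":[0,0,0],"turn":[0,0,0]}]' 
python3 -m crank '[{"xyz":[0.001,0,0],"turn":[0,0,0]},{"xyz":[0.001,0,0],"turn":[0,0,0]},{"xyz":[0,0,0],"turn":[0,0,0]}]' 
python3 plan.py 452.1 -251.3 -12 -0.311
```

```text
clock: 11.75
tool_pos: [452.1, -251.5, -20.3]
orientation: [-0.571, -0.417, 0.571, -0.416]
force: [0.7, -0.3, -0.2]
gripper_width: 0.701
clock: 12.05
tool_pos: [452.1, -251.5, -22.2]
orientation: [-0.571, -0.417, 0.571, -0.416]
force: [-0.2, 1.4, -0.9]
gripper_width: 0.698
t 12.05 pos [ 452.1 -251.5  -22.2] yaw -0.311 q [-0.64  0.7   2.   -0.    0.44 -0.32] F [-0.2  1.4 -0.9] w 0.698
turn [-0.  0.  0.] then shift[m] [-0.0102 -0.0001 -0.0001]  (now-axes shift [-0.0102 -0.0001 -0.0001] )
```

```bash

python3 -m crank '[{"xyz":[0,0,0],"turn":[0,0,0]},{"xyz":[0,0,0],"turn":[0,0,0]},{"xyz":[0,0,0],"turn":[0,0,0]}]' 0.1 40
python3 -m crank '[{"xyz":[0,0,0],"turn":[0,0,0]},{"xyz":[0,0,0],"turn":[0,0,0]}]' -0.3
python3 plan.py 452.1 -251.3 -12 -0.311
```

```text
clock: 12.35
tool_pos: [452.1, -251.5, -21.9]
orientation: [-0.571, -0.416, 0.571, -0.417]
force: [-0.6, 0.4, 4.5]
gripper_width: 0.574
clock: 12.55
tool_pos: [452.1, -251.5, -21.9]
orientation: [-0.571, -0.416, 0.571, -0.417]
force: [-1.4, 0.1, 6.2]
gripper_width: 0.574
t 12.55 pos [ 452.1 -251.5  -21.9] yaw -0.311 q [-0.64  0.7   2.   -0.    0.44 -0.32] F [-1.4  0.1  6.2] w 0.574
turn [-0.  0. -0.] then shift[m] [-0.0099 -0.0001 -0.0002]  (now-axes shift [-0.0099 -0.0001 -0.0002] )
```

Gripped at width 0.574, with tips touching the table at TCP z = -22. The height offset is now known: TCP = underside - 22. I lift and carry to above the jig.

```bash

python3 -m crank '[{"xyz":[-0.015,0,0],"turn":[0,0,0]},{"xyz":[-0.03,0,0],"turn":[0,0,0]},{"xyz":[-0.035,0,0],"turn":[0,0,0]},{"xyz":[-0.03,0,0],"turn":[0,0,0]},{"xyz":[-0.01,0,0],"turn":[0,0,0]}]' -1 60
python3 plan.py 646.4 -243.3 100 -0.265
```

```text
clock: 13.05
tool_pos: [453.0, -252.0, 100.3]
orientation: [0.572, 0.415, -0.571, 0.418]
force: [-0.1, 0.7, -1.2]
gripper_width: 0.562
t 13.05 pos [ 453.  -252.   100.3] yaw -0.311 q [-0.64  0.49  1.93 -0.    0.72 -0.32] F [-0.1  0.7 -1.2] w 0.562
turn [-0.046  0.001 -0.004] then shift[m] [ 0.0003  0.1844 -0.0591]  (now-axes shift [ 0.0009  0.1815 -0.0675] )
```

```bash

python3 -m crank '[{"xyz":[0,0,0],"turn":[-0.046,0,0]},{"xyz":[0,0.025,-0.008],"turn":[0,0,0]},{"xyz":[0,0.045,-0.0145],"turn":[0,0,0]},{"xyz":[0,0.045,-0.0145],"turn":[0,0,0]},{"xyz":[0,0.04,-0.0125],"turn":[0,0,0]}]'
python3 -m crank '[{"xyz":[0,0.02,-0.006],"turn":[0,0,0]},{"xyz":[0,0.0104,-0.0033],"turn":[0,0,0]},{"xyz":[0,0,0],"turn":[0,0,0]},{"xyz":[0,0,0],"turn":[0,0,0]},{"xyz":[0,0,0],"turn":[0,0,0]}]'
python3 plan.py 646.4 -243.3 60 -0.265
python3 - <<'E'
from fit import *
V=[];J=[]
st=status.get_state(); p=st["tool_pos"]
im={c:vision.camera(c) for c in("scene","side","wrist")}
cv2.imwrite("pics/j.png",np.hstack([im["scene"][250:480,100:400],im["side"][200:430,280:580]])[:,:,::-1])
cv2.imwrite("pics/jw.png",im["wrist"][:,:,::-1])
for c in im:
    for n,z in(("green_board",p[2]+22),("jig",0)):
        v=views_of(n,(c,))
        if v: print(n,c,fit(n,v,z=z,start=(646,-243)))
print(status.get_state()["tool_pos"])
E
```

```text
clock: 13.55
tool_pos: [616.4, -243.9, 96.8]
orientation: [-0.562, -0.43, 0.562, -0.429]
force: [0.3, 0.1, -0.9]
gripper_width: 0.564
clock: 14.05
tool_pos: [645.4, -243.5, 97.9]
orientation: [-0.562, -0.43, 0.562, -0.429]
force: [0.0, 0.2, -1.0]
gripper_width: 0.563
t 14.05 pos [ 645.4 -243.5   97.9] yaw -0.266 q [-0.46  0.69  1.49 -0.    0.96 -0.19] F [ 0.   0.2 -1. ] w 0.563
turn [-0.001  0.     0.001] then shift[m] [ 0.0379  0.0009 -0.0005]  (now-axes shift [ 0.0379  0.001  -0.0005] )
green_board scene 0.96 [258. 384. 115.  99.] 2483
green_board scene (array([ 6.46407388e+02, -2.41483533e+02, -2.73910610e-01]), np.float64(0.4805634823722652))
jig scene 0.74 [266. 416. 130. 110.] 3805
jig scene (array([ 6.47471166e+02, -2.41905792e+02, -2.67089382e-01]), np.float64(0.41135351364113715))
green_board side 0.97 [445. 317.  48.  70.] 2151
green_board side (array([ 6.45748514e+02, -2.43865142e+02, -2.71254013e-01]), np.float64(0.18979133760079814))
jig side 0.92 [432. 365.  61.  91.] 3634
jig side (array([ 6.45967114e+02, -2.43777602e+02, -2.56159354e-01]), np.float64(0.1653163508579889))
green_board wrist 0.93 [318. 306. 144. 255.] 29858
green_board wrist (array([ 6.46565688e+02, -2.42714246e+02, -2.65065894e-01]), np.float64(0.016555281890795692))
jig wrist 0.97 [318. 181. 106. 104.] 7429
jig wrist (array([ 647.25632574, -242.34799482,    2.87541751]), np.float64(0.6432788885857232))
[ 646.43846877 -243.32255272   97.97344151]
```

View pics/j.png

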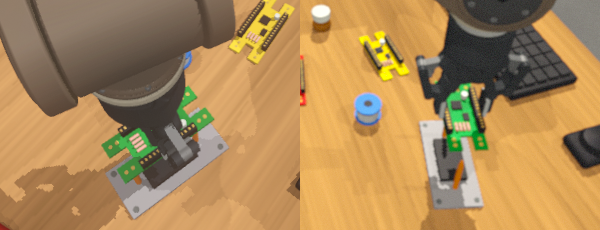

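The board is level in the gripper and aligned with the jig within about 0.5 mm in the scene, side and wrist fits. I lower it.

```bash

python3 -m crank '[{"xyz":[0.015,0,0],"turn":[0,0,0]},{"xyz":[0.02,0,0],"turn":[0,0,0]},{"xyz":[0.015,0,0],"turn":[0,0,0]},{"xyz":[0.008,0,0],"turn":[0,0,0]},{"xyz":[0,0,0],"turn":[0,0,0]}]'
python3 -m crank '[{"xyz":[0.01,0,0],"turn":[0,0,0]},{"xyz":[0.01,0,0],"turn":[0,0,0]},{"xyz":[0.008,0,0],"turn":[0,0,0]},{"xyz":[0.005,0,0],"turn":[0,0,0]},{"xyz":[0.003,0,0],"turn":[0,0,0]}]'
python3 -m crank '[{"xyz":[0.004,0,0],"turn":[0,0,0]},{"xyz":[0.003,0,0],"turn":[0,0,0]},{"xyz":[0.002,0,0],"turn":[0,0,0]},{"xyz":[0.001,0,0],"turn":[0,0,0]},{"xyz":[0,0,0],"turn":[0,0,0]}]'
python3 plan.py 646.4 -243.3 -8 -0.265
```

```text
clock: 15.0
tool_pos: [645.9, -243.0, 38.2]
orientation: [-0.561, -0.43, 0.562, -0.429]
force: [0.2, -0.4, -0.1]
gripper_width: 0.564
clock: 15.5
tool_pos: [646.4, -243.2, 3.3]
orientation: [-0.562, -0.43, 0.562, -0.429]
force: [0.3, 0.2, -0.5]
gripper_width: 0.566
clock: 16.0
tool_pos: [646.5, -243.3, -6.1]
orientation: [-0.562, -0.43, 0.562, -0.43]
force: [-1.0, -0.1, 0.1]
gripper_width: 0.566
t 16.0 pos [ 646.5 -243.3   -6.1] yaw -0.265 q [-0.46  0.82  1.54 -0.    0.78 -0.19] F [-1.  -0.1  0.1] w 0.566
turn [-0.  0. -0.] then shift[m] [ 0.0019 -0.0001  0.    ]  (now-axes shift [ 0.0019 -0.0001  0.    ] )
```

```bash

python3 -m crank '[{"xyz":[0.001,0,0],"turn":[0,0,0]},{"xyz":[0.001,0,0],"turn":[0,0,0]},{"xyz":[0.0005,0,0],"turn":[0,0,0]},{"xyz":[0,0,0],"turn":[0,0,0]}]'
python3 plan.py 646.4 -243.3 -8 -0.265
```

```text
clock: 16.4
tool_pos: [646.6, -243.4, -7.7]
orientation: [0.562, 0.429, -0.562, 0.43]
force: [-1.6, 1.9, 7.1]
gripper_width: 0.565
t 16.4 pos [ 646.6 -243.4   -7.7] yaw -0.265 q [-0.46  0.82  1.54 -0.    0.77 -0.19] F [-1.6  1.9  7.1] w 0.565
turn [ 0.     0.    -0.001] then shift[m] [ 0.0003 -0.0002 -0.    ]  (now-axes shift [ 0.0003 -0.0002 -0.    ] )
```

```bash

python3 -m crank '[{"xyz":[0,0,0],"turn":[0,0,0]},{"xyz":[0,0,0],"turn":[0,0,0]},{"xyz":[0,0,0],"turn":[0,0,0]},{"xyz":[0,0,0],"turn":[0,0,0]}]' 1
python3 -m crank '[{"xyz":[-0.015,0,0],"turn":[0,0,0]},{"xyz":[-0.03,0,0],"turn":[0,0,0]},{"xyz":[-0.04,0,0],"turn":[0,0,0]},{"xyz":[-0.03,0,0],"turn":[0,0,0]},{"xyz":[-0.015,0,0],"turn":[0,0,0]}]'
python3 -m crank '[{"xyz":[0,0,0],"turn":[-0.146,0,0]},{"xyz":[0,0,0],"turn":[-0.147,0,0]},{"xyz":[0,0,0],"turn":[-0.147,0,0]},{"xyz":[0,0,0],"turn":[0,0,0]}]'
python3 plan.py 451.3 230.0 120 0.175
python3 - <<'E'
from fit import *
im={c:vision.camera(c) for c in("side","wrist")}
for c in im:
    v=views_of("green_board",(c,))
    if v: print(c,fit("green_board",v,z=14,start=(646,-243)))
E
```

```text
clock: 16.8
tool_pos: [646.5, -243.3, -8.7]
orientation: [-0.562, -0.43, 0.562, -0.43]
force: [-0.9, -0.3, -0.0]
gripper_width: 0.999
clock: 17.3
tool_pos: [647.4, -243.7, 125.5]
orientation: [0.562, 0.428, -0.561, 0.431]
force: [0.3, -0.4, 0.6]
gripper_width: 0.996
clock: 17.7
tool_pos: [646.2, -243.2, 121.2]
orientation: [0.454, 0.542, -0.454, 0.542]
force: [-0.2, -0.1, 0.4]
gripper_width: 0.997
t 17.7 pos [ 646.2 -243.2  121.2] yaw 0.177 q [-0.46  0.67  1.47 -0.    1.   -0.63] F [-0.2 -0.1  0.4] w 0.997
turn [ 0.002 -0.     0.001] then shift[m] [ 0.0012 -0.1096 -0.4999]  (now-axes shift [ 0.0014 -0.1085 -0.5001] )
green_board side 0.8 [433. 357.  49.  66.] 2117
side (array([ 6.46955740e+02, -2.43155922e+02, -2.64753489e-01]), np.float64(0.07757637150640984))
green_board wrist 0.94 [322. 231. 131. 165.] 9871
wrist (array([ 6.46979394e+02, -2.42965024e+02, -2.64458986e-01]), np.float64(0.03192888847101594))
```

```bash

python3 -m crank '[{"xyz":[0,-0.0055,-0.025],"turn":[0,0,0]},{"xyz":[0,-0.0103,-0.047],"turn":[0,0,0]},{"xyz":[0,-0.0103,-0.047],"turn":[0,0,0]},{"xyz":[0,-0.0103,-0.047],"turn":[0,0,0]},{"xyz":[0,-0.0103,-0.047],"turn":[0,0,0]}]'
python3 -m crank '[{"xyz":[0,-0.0103,-0.047],"turn":[0,0,0]},{"xyz":[0,-0.0103,-0.047],"turn":[0,0,0]},{"xyz":[0,-0.0103,-0.047],"turn":[0,0,0]},{"xyz":[0,-0.0103,-0.047],"turn":[0,0,0]},{"xyz":[0,-0.0103,-0.047],"turn":[0,0,0]}]'
python3 -m crank '[{"xyz":[0,-0.0066,-0.03],"turn":[0,0,0]},{"xyz":[0,-0.0033,-0.015],"turn":[0,0,0]},{"xyz":[0,-0.0015,-0.007],"turn":[0,0,0]},{"xyz":[0,0,0],"turn":[0,0,0]},{"xyz":[0,0,0],"turn":[0,0,0]}]'
python3 - <<'E'
from fit import *
vision.camera("wrist")
v=views_of("blue_board",("wrist",))
if v:
    p,f=fit("blue_board",v,start=(451,230)); print(p,f)
    from plan import plan
    plan(p[0],p[1],-21,p[2])
E
```

```text
clock: 18.4
tool_pos: [562.5, -40.2, 121.5]
orientation: [0.455, 0.541, -0.455, 0.541]
force: [1.4, 1.6, -0.2]
gripper_width: 1.003
clock: 18.9
tool_pos: [470.9, 182.4, 121.6]
orientation: [0.455, 0.541, -0.455, 0.541]
force: [1.6, 0.0, 0.3]
gripper_width: 1.004
clock: 19.4
tool_pos: [451.8, 229.4, 121.3]
orientation: [0.455, 0.541, -0.455, 0.542]
force: [0.6, -0.1, -0.5]
gripper_width: 0.997
blue_board wrist 0.63 [317. 223.  72. 151.] 8965
[4.51455448e+02 2.30451872e+02 1.73900745e-01] 0.02422612781833
t 19.5 pos [451.9 229.2 121.3] yaw 0.173 q [ 0.34  0.44  1.94 -0.    0.76  0.17] F [-0.3  0.8  0.4] w 1.002
turn [-0.001  0.     0.   ] then shift[m] [ 0.1423 -0.0003 -0.0014]  (now-axes shift [ 0.1423 -0.0002 -0.0014] )
```

```bash

python3 -m crank '[{"xyz":[0.03,0,-0.0014],"turn":[0,0,0]},{"xyz":[0.045,0,0],"turn":[0,0,0]},{"xyz":[0.035,0,0],"turn":[0,0,0]},{"xyz":[0.018,0,0],"turn":[0,0,0]},{"xyz":[0.0095,0,0],"turn":[0,0,0]}]'
python3 -m crank '[{"xyz":[0.0048,0,0],"turn":[0,0,0]},{"xyz":[0,0,0],"turn":[0,0,0]},{"xyz":[0,0,0],"turn":[0,0,0]}]' 0.4
python3 -m crank '[{"xyz":[0,0,0],"turn":[0,0,0]},{"xyz":[0,0,0],"turn":[0,0,0]},{"xyz":[0,0,0],"turn":[0,0,0]}]' -0.3 40
python3 plan.py 451.5 230.5 -21 0.174
```

```text
clock: 20.0
tool_pos: [451.0, 230.4, -17.8]
orientation: [0.454, 0.542, -0.456, 0.541]
force: [-0.1, -0.2, 0.0]
gripper_width: 1.001
clock: 20.3
tool_pos: [451.8, 231.4, -20.1]
orientation: [0.455, 0.541, -0.454, 0.542]
force: [-0.6, 0.1, -0.7]
gripper_width: 0.701
clock: 20.6
tool_pos: [451.8, 231.5, -19.8]
orientation: [0.455, 0.541, -0.454, 0.542]
force: [-0.7, -2.1, 5.9]
gripper_width: 0.575
t 20.6 pos [451.8 231.5 -19.8] yaw 0.175 q [ 0.34  0.69  2.03 -0.    0.43  0.17] F [-0.7 -2.1  5.9] w 0.575
turn [ 0.001 -0.    -0.002] then shift[m] [ 0.0012 -0.0005  0.0009]  (now-axes shift [ 0.0012 -0.0005  0.0009] )
```

```bash

python3 -m crank '[{"xyz":[-0.015,0,0],"turn":[0,0,0]},{"xyz":[-0.03,0,0],"turn":[0,0,0]},{"xyz":[-0.04,0,0],"turn":[0,0,0]},{"xyz":[-0.035,0,0],"turn":[0,0,0]},{"xyz":[-0.02,0,0],"turn":[0,0,0]}]' -1 60
python3 -m crank '[{"xyz":[0,0,0],"turn":[0.147,0,0]},{"xyz":[0,0,0],"turn":[0.147,0,0]},{"xyz":[0,0,0],"turn":[0.146,0,0]},{"xyz":[0,0,0],"turn":[0,0,0]},{"xyz":[0,0,0],"turn":[0,0,0]}]'
python3 plan.py 646.7 -243.2 120 -0.265
```

```text
clock: 21.1
tool_pos: [451.8, 231.6, 122.4]
orientation: [0.456, 0.541, -0.453, 0.543]
force: [0.2, -0.1, -0.0]
gripper_width: 0.564
clock: 21.6
tool_pos: [451.2, 231.4, 119.5]
orientation: [0.561, 0.431, -0.561, 0.431]
force: [-0.5, 0.1, -0.4]
gripper_width: 0.562
t 21.6 pos [451.2 231.4 119.5] yaw -0.261 q [ 0.34  0.44  1.94 -0.    0.76  0.6 ] F [-0.5  0.1 -0.4] w 0.562
turn [ 0.004 -0.    -0.001] then shift[m] [-0.0005  0.3129  0.4068]  (now-axes shift [-0.0005  0.3111  0.4082] )
```

```bash

python3 -m crank '[{"xyz":[0,0.015,0.0195],"turn":[0.004,0,0]},{"xyz":[0,0.0287,0.0373],"turn":[0,0,0]},{"xyz":[0,0.0287,0.0373],"turn":[0,0,0]},{"xyz":[0,0.0287,0.0373],"turn":[0,0,0]},{"xyz":[0,0.0287,0.0373],"turn":[0,0,0]}]'
python3 -m crank '[{"xyz":[0,0.0287,0.0373],"turn":[0,0,0]},{"xyz":[0,0.0287,0.0373],"turn":[0,0,0]},{"xyz":[0,0.0287,0.0373],"turn":[0,0,0]},{"xyz":[0,0.0287,0.0373],"turn":[0,0,0]},{"xyz":[0,0.0287,0.0373],"turn":[0,0,0]}]'
python3 -m crank '[{"xyz":[0,0.02,0.026],"turn":[0,0,0]},{"xyz":[0,0.01,0.013],"turn":[0,0,0]},{"xyz":[0,0.006,0.008],"turn":[0,0,0]},{"xyz":[0,0.0036,0.0046],"turn":[0,0,0]},{"xyz":[0,0,0],"turn":[0,0,0]}]'
python3 -m crank '[{"xyz":[0,0,0],"turn":[0,0,0]},{"xyz":[0,0,0],"turn":[0,0,0]}]'
cat > chk.py <<'E'
import sys; from fit import *; from plan import plan
n,off=sys.argv[1],float(sys.argv[2])
p=status.get_state()["tool_pos"]; vision.camera("wrist"); vision.camera("side")
for c in("wrist","side"):
    v=views_of(n,(c,))
    if v: print(c,fit(n,v,z=p[2]+off,start=p[:2]))
plan(646.7,-243.2,60,-0.265)
E
python3 chk.py blue_board 20.5
```

```text
clock: 22.1
tool_pos: [532.1, 32.5, 119.3]
orientation: [0.562, 0.43, -0.562, 0.43]
force: [1.6, 0.5, -0.4]
gripper_width: 0.561
clock: 22.6
tool_pos: [620.8, -185.6, 119.2]
orientation: [0.562, 0.43, -0.562, 0.43]
force: [0.3, 0.7, -0.6]
gripper_width: 0.563
clock: 23.1
tool_pos: [644.9, -243.8, 119.0]
orientation: [-0.562, -0.429, 0.562, -0.429]
force: [-0.7, -0.6, -0.4]
gripper_width: 0.561
clock: 23.3
tool_pos: [644.8, -243.0, 119.3]
orientation: [-0.562, -0.429, 0.562, -0.429]
force: [0.2, -0.2, 0.2]
gripper_width: 0.564
blue_board wrist 0.77 [318. 306. 142. 249.] 28902
wrist (array([ 644.74239005, -243.99232832,    2.8742298 ]), np.float64(0.02107889594759782))
blue_board side 0.85 [446. 309.  49.  70.] 2276
side (array([ 643.96684827, -245.03850299,    2.86979504]), np.float64(0.17185608125555896))
t 23.5 pos [ 644.9 -243.5  119.3] yaw -0.268 q [-0.46  0.67  1.47 -0.    1.   -0.19] F [ 0.2  0.1 -0.3] w 0.562
turn [-0.003  0.    -0.   ] then shift[m] [ 0.0593  0.0016 -0.0007]  (now-axes shift [ 0.0593  0.0016 -0.0008] )
```

```bash

python3 -m crank '[{"xyz":[0.012,0.0018,-0.0014],"turn":[-0.003,0,0]},{"xyz":[0.02,0,0],"turn":[0,0,0]},{"xyz":[0.015,0,0],"turn":[0,0,0]},{"xyz":[0.008,0,0],"turn":[0,0,0]},{"xyz":[0,0,0],"turn":[0,0,0]}]'
python3 -m crank '[{"xyz":[0.01,0,0],"turn":[0,0,0]},{"xyz":[0.013,0,0],"turn":[0,0,0]},{"xyz":[0.013,0,0],"turn":[0,0,0]},{"xyz":[0.009,0,0],"turn":[0,0,0]},{"xyz":[0.005,0,0],"turn":[0,0,0]}]'
python3 -m crank '[{"xyz":[0.0015,0,0],"turn":[0,0,0]},{"xyz":[0.0015,0,0],"turn":[0,0,0]},{"xyz":[0.001,0,0],"turn":[0,0,0]},{"xyz":[0,0,0],"turn":[0,0,0]}]'
python3 plan.py 646.7 -243.2 9 -0.265
```

```text
clock: 24.0
tool_pos: [646.5, -242.8, 62.5]
orientation: [-0.561, -0.43, 0.562, -0.429]
force: [-0.2, 0.5, -0.4]
gripper_width: 0.566
clock: 24.5
tool_pos: [646.6, -242.9, 12.7]
orientation: [-0.562, -0.43, 0.562, -0.429]
force: [-0.0, 0.6, -0.7]
gripper_width: 0.565
clock: 24.9
tool_pos: [647.2, -243.2, 10.6]
orientation: [0.562, 0.429, -0.562, 0.43]
force: [0.5, -0.0, -0.8]
gripper_width: 0.561
t 24.9 pos [ 647.2 -243.2   10.6] yaw -0.266 q [-0.45  0.8   1.53 -0.    0.8  -0.19] F [ 0.5 -0.  -0.8] w 0.561
turn [-0.001  0.    -0.001] then shift[m] [ 0.0016 -0.0005  0.0002]  (now-axes shift [ 0.0016 -0.0005  0.0002] )
```

```bash

python3 -m crank '[{"xyz":[0.001,0,0],"turn":[0,0,0]},{"xyz":[0.001,0,0],"turn":[0,0,0]},{"xyz":[0,0,0],"turn":[0,0,0]},{"xyz":[0,0,0],"turn":[0,0,0]}]'
python3 -m crank '[{"xyz":[0.0005,0,0],"turn":[0,0,0]},{"xyz":[0.0005,0,0],"turn":[0,0,0]},{"xyz":[0,0,0],"turn":[0,0,0]}]'
python3 plan.py 646.7 -243.2 9 -0.265
```

```text
clock: 25.3
tool_pos: [647.3, -243.2, 10.4]
orientation: [0.562, 0.429, -0.562, 0.43]
force: [-5.5, 3.1, 17.3]
gripper_width: 0.565
clock: 25.6
tool_pos: [647.3, -243.2, 10.4]
orientation: [0.562, 0.429, -0.562, 0.43]
force: [-9.2, 4.5, 25.0]
gripper_width: 0.57
t 25.6 pos [ 647.3 -243.2   10.4] yaw -0.266 q [-0.45  0.8   1.54 -0.    0.8  -0.19] F [-9.2  4.5 25. ] w 0.57
turn [-0.001  0.001 -0.002] then shift[m] [ 0.0014 -0.0006  0.0001]  (now-axes shift [ 0.0014 -0.0006  0.0001] )
```

Firm contact at TCP 10.4, so underside ≈ 30. I release, rise and check the blue board.

```bash

python3 -m crank '[{"xyz":[-0.002,0,0],"turn":[0,0,0]},{"xyz":[0,0,0],"turn":[0,0,0]},{"xyz":[0,0,0],"turn":[0,0,0]},{"xyz":[0,0,0],"turn":[0,0,0]},{"xyz":[0,0,0],"turn":[0,0,0]}]' 1
python3 -m crank '[{"xyz":[-0.01,0,0],"turn":[0,0,0]},{"xyz":[-0.03,0,0],"turn":[0,0,0]},{"xyz":[-0.035,0,0],"turn":[0,0,0]},{"xyz":[-0.025,0,0],"turn":[0,0,0]},{"xyz":[-0.01,0,0],"turn":[0,0,0]}]'
python3 -m crank '[{"xyz":[0,0,0],"turn":[-0.07,0,0]},{"xyz":[0,0,0],"turn":[0,0,0]},{"xyz":[0,0,0],"turn":[0,0,0]},{"xyz":[0,0,0],"turn":[0,0,0]}]'
python3 - <<'E'
from fit import *
from plan import plan
for c in("wrist","side"):
    vision.camera(c); v=views_of("blue_board",(c,))
    if v: print(c,fit("blue_board",v,z=30,start=(646,-243)))
plan(452.2,-7.5,120,-0.19)
E
```

```text
clock: 26.1
tool_pos: [646.9, -243.0, 8.8]
orientation: [-0.562, -0.429, 0.562, -0.429]
force: [-0.4, 0.4, -0.1]
gripper_width: 0.999
clock: 26.6
tool_pos: [647.9, -243.5, 122.5]
orientation: [0.563, 0.428, -0.561, 0.431]
force: [0.3, -0.4, 0.3]
gripper_width: 1.0
clock: 27.0
tool_pos: [646.8, -242.9, 118.4]
orientation: [-0.547, -0.449, 0.547, -0.448]
force: [0.4, -0.0, 0.4]
gripper_width: 0.999
blue_board wrist 0.76 [321. 238.  85. 168.] 11027
wrist (array([ 6.47134185e+02, -2.44102273e+02, -2.64603377e-01]), np.float64(0.01985639673829731))
blue_board side 0.65 [434. 353.  42.  70.] 2118
side (array([ 6.47275790e+02, -2.44316676e+02, -2.65630933e-01]), np.float64(0.08212950337641245))
t 27.2 pos [ 646.9 -243.   118.7] yaw -0.196 q [-0.45  0.67  1.47 -0.    1.   -0.26] F [-0.7  0.3 -0.2] w 1.001
turn [-0.006 -0.     0.001] then shift[m] [-0.0013 -0.2357 -0.1945]  (now-axes shift [-0.0011 -0.2369 -0.193 ] )
```

```bash

python3 -m crank '[{"xyz":[0,-0.0185,-0.0153],"turn":[-0.006,0,0]},{"xyz":[0,-0.0363,-0.03],"turn":[0,0,0]},{"xyz":[0,-0.0363,-0.03],"turn":[0,0,0]},{"xyz":[0,-0.0363,-0.03],"turn":[0,0,0]},{"xyz":[0,-0.0363,-0.03],"turn":[0,0,0]}]'
python3 -m crank '[{"xyz":[0,-0.0363,-0.03],"turn":[0,0,0]},{"xyz":[0,-0.02,-0.0165],"turn":[0,0,0]},{"xyz":[0,-0.01,-0.008],"turn":[0,0,0]},{"xyz":[0,-0.0057,-0.0047],"turn":[0,0,0]},{"xyz":[0,0,0],"turn":[0,0,0]}]'
python3 -m crank '[{"xyz":[0,0,0],"turn":[0,0,0]},{"xyz":[0,0,0],"turn":[0,0,0]},{"xyz":[0,0,0],"turn":[0,0,0]}]'
cat > look.py <<'E'
import sys; from fit import *; from plan import plan
n=sys.argv[1]; vision.camera("wrist"); v=views_of(n,("wrist",))
if v:
    p,f=fit(n,v,start=status.get_state()["tool_pos"][:2]); print(p,f); plan(p[0],p[1],-20,p[2])
E
python3 look.py red_board
```

```text
clock: 27.7
tool_pos: [510.6, -78.0, 119.1]
orientation: [0.545, 0.45, -0.545, 0.45]
force: [1.3, 0.7, 0.1]
gripper_width: 1.002
clock: 28.2
tool_pos: [452.8, -7.5, 119.2]
orientation: [0.545, 0.45, -0.545, 0.451]
force: [0.8, -0.6, -0.2]
gripper_width: 1.001
clock: 28.5
tool_pos: [452.8, -8.0, 118.9]
orientation: [-0.545, -0.45, 0.545, -0.45]
force: [-0.3, -0.4, -0.0]
gripper_width: 1.001
```

```bash
python3 - <<'E'
from fit import *; from plan import plan
from workcell import find_in
im=vision.camera("wrist"); cv2.imwrite("pics/red.png",im[:,:,::-1])
d=cut_out("red_board","wrist"); print([(x["score"],x["rect"]) for x in d])
i=im.astype(int); m=((i[...,0]>90)&(i[...,1]<60)&(i[...,2]<70)).astype(np.uint8); m[330:]=0
m=cv2.morphologyEx(m,cv2.MORPH_OPEN,np.ones((3,3)))
n,l,s,c=cv2.connectedComponentsWithStats(cv2.morphologyEx(m,cv2.MORPH_CLOSE,np.ones((15,15)))); print(s,c)
# red + dark pixels within 50x116 region: add dark pixels near red
dark=((i.max(2)<60)).astype(np.uint8); near=cv2.dilate(m,np.ones((25,25)))
M=cv2.morphologyEx(((m|(dark&near))>0).astype(np.uint8),cv2.MORPH_CLOSE,np.ones((7,7)))
cv2.imwrite("pics/redm.png",M*255)
k=vision.calibration("wrist")
p,f=fit("red_board",[(M.astype(float),k)],start=(452.5,-7.5)); print(p,f); plan(p[0],p[1],-20,p[2])
r=render(p,MODEL("red_board"),k); o=im.copy(); o[cv2.morphologyEx((r>.5).astype(np.uint8),cv2.MORPH_GRADIENT,np.ones((3,3)))>0]=(0,255,0)
cv2.imwrite("pics/redo.png",o[:,:,::-1])
E
```

```text
[(0.97, [0.4942, 0.469, 0.1078, 0.3133])]
[[     0      0    640    480 300757]
 [   283    152     70    149   6443]] [[319.55180096 239.83213358]
 [317.0819494  223.99611982]]
[452.36214095  -6.48160611   2.94819448] 0.07139267134064253
t 28.7 pos [452.5  -7.7 119. ] yaw -0.19 q [-0.16  0.38  2.07 -0.    0.69  0.03] F [ 0.5 -0.   0.3] w 0.996
turn [0.003 0.    0.   ] then shift[m] [ 0.139  -0.0003 -0.0011]  (now-axes shift [ 0.139  -0.0003 -0.0012] )
```

View pics/redo.png

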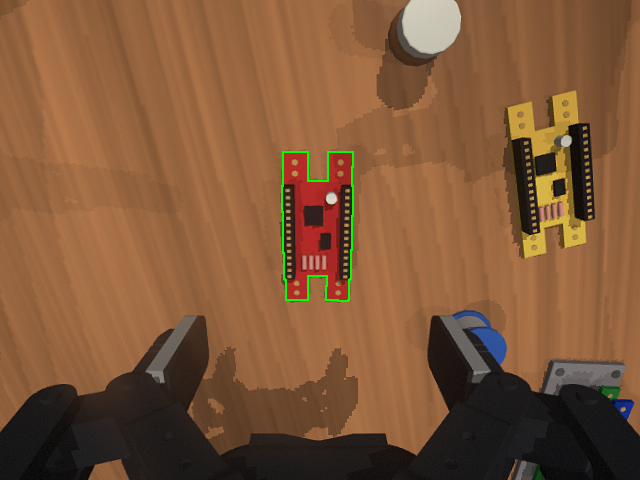

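The overlay matches the red board at (317,225). I descend and grip.

```bash

python3 -m crank '[{"xyz":[0.03,0,-0.0012],"turn":[0.003,0,0]},{"xyz":[0.045,0,0],"turn":[0,0,0]},{"xyz":[0.034,0,0],"turn":[0,0,0]},{"xyz":[0.018,0,0],"turn":[0,0,0]},{"xyz":[0.0085,0,0],"turn":[0,0,0]}]'
python3 -m crank '[{"xyz":[0.003,0,0],"turn":[0,0,0]},{"xyz":[0,0,0],"turn":[0,0,0]},{"xyz":[0,0,0],"turn":[0,0,0]}]' 0.4
python3 plan.py 452.4 -6.5 -20 -0.193
python3 -m crank '[{"xyz":[0,0,0],"turn":[0,0,0]},{"xyz":[0,0,0],"turn":[0,0,0]},{"xyz":[0,0,0],"turn":[0,0,0]}]' -0.3 40
python3 plan.py 452.4 -6.5 -20 -0.193
```

```text
clock: 29.2
tool_pos: [452.1, -6.3, -18.0]
orientation: [-0.545, -0.45, 0.546, -0.449]
force: [0.9, -0.7, 0.1]
gripper_width: 0.999
clock: 29.5
tool_pos: [453.1, -6.4, -18.6]
orientation: [0.546, 0.449, -0.546, 0.45]
force: [0.2, 0.4, 0.1]
gripper_width: 0.699
t 29.5 pos [453.1  -6.4 -18.6] yaw -0.193 q [-0.16  0.65  2.16 -0.    0.33  0.03] F [0.2 0.4 0.1] w 0.699
turn [-0.     0.    -0.002] then shift[m] [ 0.0014 -0.0007  0.0003]  (now-axes shift [ 0.0014 -0.0007  0.0003] )
clock: 29.8
tool_pos: [453.1, -6.4, -18.3]
orientation: [0.546, 0.449, -0.545, 0.45]
force: [0.5, 0.9, 8.4]
gripper_width: 0.573
t 29.8 pos [453.1  -6.4 -18.3] yaw -0.193 q [-0.16  0.65  2.16 -0.    0.33  0.03] F [0.5 0.9 8.4] w 0.573
turn [ 0.     0.    -0.002] then shift[m] [ 0.0017 -0.0007  0.0003]  (now-axes shift [ 0.0017 -0.0007  0.0003] )
```

```bash

python3 -m crank '[{"xyz":[-0.015,0,0],"turn":[0,0,0]},{"xyz":[-0.03,0,0],"turn":[0,0,0]},{"xyz":[-0.04,0,0],"turn":[0,0,0]},{"xyz":[-0.035,0,0],"turn":[0,0,0]},{"xyz":[-0.018,0,0],"turn":[0,0,0]}]' -1 60
python3 -m crank '[{"xyz":[0,0,0],"turn":[0.072,0,0]},{"xyz":[0,0,0],"turn":[0,0,0]},{"xyz":[0,0,0],"turn":[0,0,0]}]'
python3 plan.py 646.9 -243.1 120 -0.265
```

```text
clock: 30.3
tool_pos: [453.3, -6.3, 121.9]
orientation: [0.547, 0.448, -0.545, 0.451]
force: [0.5, 0.3, -0.9]
gripper_width: 0.563
clock: 30.6
tool_pos: [452.4, -6.3, 118.8]
orientation: [0.561, 0.43, -0.561, 0.43]
force: [-0.0, -0.4, -0.4]
gripper_width: 0.563
t 30.6 pos [452.4  -6.3 118.8] yaw -0.263 q [-0.16  0.38  2.07 -0.    0.69  0.1 ] F [-0.  -0.4 -0.4] w 0.563
turn [ 0.002  0.    -0.   ] then shift[m] [-0.0012  0.2497  0.1776]  (now-axes shift [-0.0011  0.2494  0.1781] )
```

```bash

python3 -m crank '[{"xyz":[0,0.018,0.0128],"turn":[0.002,0,0]},{"xyz":[0,0.038,0.027],"turn":[0,0,0]},{"xyz":[0,0.038,0.027],"turn":[0,0,0]},{"xyz":[0,0.038,0.027],"turn":[0,0,0]},{"xyz":[0,0.038,0.027],"turn":[0,0,0]}]'
python3 -m crank '[{"xyz":[0,0.038,0.027],"turn":[0,0,0]},{"xyz":[0,0.022,0.0157],"turn":[0,0,0]},{"xyz":[0,0.011,0.0078],"turn":[0,0,0]},{"xyz":[0,0.006,0.0043],"turn":[0,0,0]},{"xyz":[0,0.0027,0.002],"turn":[0,0,0]}]'
python3 -m crank '[{"xyz":[0,0,0],"turn":[0,0,0]},{"xyz":[0,0,0],"turn":[0,0,0]},{"xyz":[0,0,0],"turn":[0,0,0]}]'
python3 chk.py red_board 19.5
```

```text
clock: 31.1
tool_pos: [585.5, -169.1, 118.0]
orientation: [-0.562, -0.43, 0.562, -0.429]
force: [-0.4, 0.6, -0.2]
gripper_width: 0.565
clock: 31.6
tool_pos: [646.5, -243.5, 117.8]
orientation: [-0.562, -0.43, 0.562, -0.429]
force: [-0.2, 0.7, -0.4]
gripper_width: 0.564
clock: 31.9
tool_pos: [646.4, -242.8, 118.8]
orientation: [-0.562, -0.429, 0.562, -0.429]
force: [-0.6, 0.0, -0.6]
gripper_width: 0.563
red_board wrist 0.84 [317. 303. 139. 247.] 28221
wrist (array([ 646.4683169 , -243.46144066,    2.87546794]), np.float64(0.02908255103670021))
red_board side 0.62 [448. 309.  50.  71.] 2277
side (array([ 6.45613792e+02, -2.45130640e+02, -2.72848054e-01]), np.float64(0.17367920454594343))
t 32.1 pos [ 646.6 -243.2  118.8] yaw -0.267 q [-0.46  0.67  1.47 -0.    1.   -0.19] F [ 0.4  0.9 -0.4] w 0.56
turn [-0.002  0.    -0.   ] then shift[m] [ 0.0588  0.0001 -0.    ]  (now-axes shift [ 0.0588  0.0001 -0.    ] )
```

```bash

python3 -m crank '[{"xyz":[0.012,0.0004,0],"turn":[-0.002,0,0]},{"xyz":[0.02,0,0],"turn":[0,0,0]},{"xyz":[0.015,0,0],"turn":[0,0,0]},{"xyz":[0.008,0,0],"turn":[0,0,0]},{"xyz":[0.002,0,0],"turn":[0,0,0]}]'
python3 -m crank '[{"xyz":[0.008,0,0],"turn":[0,0,0]},{"xyz":[0.01,0,0],"turn":[0,0,0]},{"xyz":[0.008,0,0],"turn":[0,0,0]},{"xyz":[0.004,0,0],"turn":[0,0,0]},{"xyz":[0,0,0],"turn":[0,0,0]}]'
python3 -m crank '[{"xyz":[0.0015,0,0],"turn":[0,0,0]},{"xyz":[0.0015,0,0],"turn":[0,0,0]},{"xyz":[0.001,0,0],"turn":[0,0,0]},{"xyz":[0,0,0],"turn":[0,0,0]},{"xyz":[0,0,0],"turn":[0,0,0]}]'
python3 plan.py 646.7 -243.2 27 -0.265
```

```text
clock: 32.6
tool_pos: [646.6, -243.3, 60.2]
orientation: [-0.561, -0.43, 0.562, -0.429]
force: [0.6, -0.5, -0.9]
gripper_width: 0.557
clock: 33.1
tool_pos: [646.8, -243.4, 30.9]
orientation: [-0.561, -0.43, 0.562, -0.429]
force: [0.5, -0.3, -0.4]
gripper_width: 0.56
clock: 33.6
tool_pos: [647.2, -243.6, 28.0]
orientation: [0.562, 0.429, -0.562, 0.43]
force: [-0.7, 0.2, 3.3]
gripper_width: 0.562
t 33.6 pos [ 647.2 -243.6   28. ] yaw -0.265 q [-0.46  0.78  1.53 -0.    0.83 -0.19] F [-0.7  0.2  3.3] w 0.562
turn [-0.     0.    -0.001] then shift[m] [ 0.001  -0.0006 -0.0003]  (now-axes shift [ 0.001  -0.0006 -0.0003] )
```

Contact is starting; I press 1 mm more, release, rise and check.

```bash

python3 -m crank '[{"xyz":[0.0005,0,0],"turn":[0,0,0]},{"xyz":[0.0005,0,0],"turn":[0,0,0]},{"xyz":[0,0,0],"turn":[0,0,0]}]'
python3 -m crank '[{"xyz":[-0.001,0,0],"turn":[0,0,0]},{"xyz":[0,0,0],"turn":[0,0,0]},{"xyz":[0,0,0],"turn":[0,0,0]},{"xyz":[0,0,0],"turn":[0,0,0]},{"xyz":[0,0,0],"turn":[0,0,0]}]' 1
python3 -m crank '[{"xyz":[-0.01,0,0],"turn":[0,0,0]},{"xyz":[-0.03,0,0],"turn":[0,0,0]},{"xyz":[-0.03,0,0],"turn":[0,0,0]},{"xyz":[-0.015,0,0],"turn":[0,0,0]},{"xyz":[-0.008,0,0],"turn":[0,0,0]}]'
python3 -m crank '[{"xyz":[0,0,0],"turn":[-0.14,0,0]},{"xyz":[0,0,0],"turn":[-0.14,0,0]},{"xyz":[0,0,0],"turn":[-0.14,0,0]},{"xyz":[0,0,0],"turn":[-0.125,0,0]},{"xyz":[0,0,0],"turn":[0,0,0]}]'
python3 - <<'E'
from fit import *
from plan import plan
for c in("wrist","side"):
    vision.camera(c); v=views_of("red_board",(c,))
    if v: print(c,fit("red_board",v,z=46,start=(646,-243)))
plan(662.8,234.5,120,0.28)
E
```

```text
clock: 33.9
tool_pos: [647.2, -243.7, 28.0]
orientation: [0.562, 0.429, -0.562, 0.43]
force: [-4.0, 1.2, 11.8]
gripper_width: 0.564
clock: 34.4
tool_pos: [647.0, -243.5, 27.4]
orientation: [-0.562, -0.43, 0.562, -0.429]
force: [-0.7, -0.1, -0.7]
gripper_width: 0.999
clock: 34.9
tool_pos: [647.4, -243.7, 122.5]
orientation: [0.562, 0.429, -0.561, 0.43]
force: [0.1, 0.5, -1.0]
gripper_width: 0.999
clock: 35.4
tool_pos: [646.7, -243.4, 119.7]
orientation: [0.425, 0.566, -0.425, 0.565]
force: [-0.4, -0.3, -0.4]
gripper_width: 0.998
red_board wrist 0.87 [321. 246. 159. 182.] 12700
wrist (array([ 647.28029088, -244.20141841,    2.8696097 ]), np.float64(0.023825705425126853))
red_board side 0.57 [434. 346.  48.  70.] 2192
side (array([ 6.47418047e+02, -2.43762353e+02, -2.62958830e-01]), np.float64(0.08026401172352804))
t 35.6 pos [ 646.9 -243.5  120.2] yaw 0.277 q [-0.46  0.67  1.47 -0.    1.   -0.73] F [ 0.6 -0.  -0.5] w 0.999
turn [-0.003 -0.     0.   ] then shift[m] [ 2.000e-04  1.474e-01 -4.550e-01]  (now-axes shift [ 3.000e-04  1.461e-01 -4.554e-01] )
```

```bash

python3 -m crank '[{"xyz":[0,0.007,-0.0216],"turn":[-0.003,0,0]},{"xyz":[0,0.0145,-0.0447],"turn":[0,0,0]},{"xyz":[0,0.0145,-0.0447],"turn":[0,0,0]},{"xyz":[0,0.0145,-0.0447],"turn":[0,0,0]},{"xyz":[0,0.0145,-0.0447],"turn":[0,0,0]}]'
python3 -m crank '[{"xyz":[0,0.0145,-0.0447],"turn":[0,0,0]},{"xyz":[0,0.0145,-0.0447],"turn":[0,0,0]},{"xyz":[0,0.0145,-0.0447],"turn":[0,0,0]},{"xyz":[0,0.0145,-0.0447],"turn":[0,0,0]},{"xyz":[0,0.0145,-0.0447],"turn":[0,0,0]}]'
python3 -m crank '[{"xyz":[0,0.006,-0.019],"turn":[0,0,0]},{"xyz":[0,0.0026,-0.008],"turn":[0,0,0]},{"xyz":[0,0.0013,-0.0041],"turn":[0,0,0]},{"xyz":[0,0,0],"turn":[0,0,0]},{"xyz":[0,0,0],"turn":[0,0,0]}]'
python3 -m crank '[{"xyz":[0,0,0],"turn":[0,0,0]},{"xyz":[0,0,0],"turn":[0,0,0]}]'
python3 look.py heat_sink
```

```text
clock: 36.1
tool_pos: [653.3, -31.2, 120.6]
orientation: [0.425, 0.565, -0.425, 0.565]
force: [1.1, 0.7, 0.8]
gripper_width: 0.997
clock: 36.6
tool_pos: [660.6, 203.9, 120.6]
orientation: [0.425, 0.565, -0.425, 0.565]
force: [0.7, -0.8, -0.1]
gripper_width: 1.003
clock: 37.1
tool_pos: [661.9, 233.0, 120.6]
orientation: [0.425, 0.565, -0.425, 0.565]
force: [-0.3, -0.5, 0.3]
gripper_width: 0.998
clock: 37.3
tool_pos: [661.8, 233.6, 120.7]
orientation: [0.425, 0.565, -0.425, 0.565]
force: [0.3, -0.1, -0.4]
gripper_width: 1.002
heat_sink wrist 0.97 [317. 227.  73. 147.] 8920
[662.40706811 234.37554807   3.42267303] 0.02642769581214388
t 37.4 pos [661.7 234.  120.6] yaw 0.282 q [ 0.25  0.68  1.44 -0.    1.02 -0.04] F [-0.4  0.2 -1.2] w 1.003
turn [0.001 0.    0.   ] then shift[m] [ 0.1406  0.0008 -0.0002]  (now-axes shift [ 0.1406  0.0008 -0.0002] )
```

```bash

python3 -m crank '[{"xyz":[0.03,0.0008,0],"turn":[0,0,0]},{"xyz":[0.045,0,0],"turn":[0,0,0]},{"xyz":[0.034,0,0],"turn":[0,0,0]},{"xyz":[0.018,0,0],"turn":[0,0,0]},{"xyz":[0.0085,0,0],"turn":[0,0,0]}]'
python3 -m crank '[{"xyz":[0.0035,0,0],"turn":[0,0,0]},{"xyz":[0,0,0],"turn":[0,0,0]},{"xyz":[0,0,0],"turn":[0,0,0]}]' 0.4
python3 -m crank '[{"xyz":[0,0,0],"turn":[0,0,0]},{"xyz":[0,0,0],"turn":[0,0,0]},{"xyz":[0,0,0],"turn":[0,0,0]}]' -0.3 50
python3 plan.py 662.4 234.4 -18 0.281
```

```text
clock: 37.9
tool_pos: [661.9, 234.5, -16.5]
orientation: [0.424, 0.566, -0.425, 0.565]
force: [0.2, -0.1, 0.0]
gripper_width: 0.998
clock: 38.2
tool_pos: [663.1, 235.0, -16.9]
orientation: [0.425, 0.565, -0.424, 0.566]
force: [-0.4, 0.4, 0.3]
gripper_width: 0.698
clock: 38.5
tool_pos: [663.1, 234.9, -16.6]
orientation: [0.425, 0.565, -0.424, 0.566]
force: [-1.2, -0.1, 6.0]
gripper_width: 0.567
t 38.5 pos [663.1 234.9 -16.6] yaw 0.283 q [ 0.25  0.85  1.51 -0.    0.78 -0.04] F [-1.2 -0.1  6. ] w 0.567
turn [ 0.002  0.    -0.002] then shift[m] [ 0.0014 -0.0009  0.0003]  (now-axes shift [ 0.0014 -0.0009  0.0003] )
```

The grip is a little shallower than before, so I re-grip 3 mm lower for safety.

```bash

python3 -m crank '[{"xyz":[0,0,0],"turn":[0,0,0]},{"xyz":[0.0015,0,0],"turn":[0,0,0]},{"xyz":[0.0015,0,0],"turn":[0,0,0]},{"xyz":[0,0,0],"turn":[0,0,0]}]' 0.4
python3 -m crank '[{"xyz":[0,0,0],"turn":[0,0,0]},{"xyz":[0,0,0],"turn":[0,0,0]},{"xyz":[0,0,0],"turn":[0,0,0]}]' -0.3 50
python3 -m crank '[{"xyz":[-0.015,0,0],"turn":[0,0,0]},{"xyz":[-0.03,0,0],"turn":[0,0,0]},{"xyz":[-0.04,0,0],"turn":[0,0,0]},{"xyz":[-0.035,0,0],"turn":[0,0,0]},{"xyz":[-0.018,0,0],"turn":[0,0,0]}]' -1 60
python3 -m crank '[{"xyz":[0,0,0],"turn":[0.138,0,0]},{"xyz":[0,0,0],"turn":[0.138,0,0]},{"xyz":[0,0,0],"turn":[0.138,0,0]},{"xyz":[0,0,0],"turn":[0.134,0,0]},{"xyz":[0,0,0],"turn":[0,0,0]}]'
python3 plan.py 646.9 -243.2 120 -0.265
```

```text
clock: 38.9
tool_pos: [662.2, 234.7, -21.8]
orientation: [0.424, 0.566, -0.425, 0.565]
force: [0.7, 0.0, -0.1]
gripper_width: 0.699
clock: 39.2
tool_pos: [662.5, 234.8, -21.2]
orientation: [0.425, 0.565, -0.424, 0.566]
force: [-0.2, 0.3, 2.3]
gripper_width: 0.568
clock: 39.7
tool_pos: [663.2, 235.0, 120.9]
orientation: [0.426, 0.565, -0.423, 0.566]
force: [0.5, 0.1, -1.8]
gripper_width: 0.567
clock: 40.2
tool_pos: [662.2, 234.7, 117.3]
orientation: [0.562, 0.429, -0.562, 0.429]
force: [-0.2, 0.2, -2.0]
gripper_width: 0.567
t 40.2 pos [662.2 234.7 117.3] yaw -0.267 q [ 0.25  0.69  1.44 -0.    1.01  0.51] F [-0.2  0.2 -2. ] w 0.567
turn [-0.002  0.    -0.   ] then shift[m] [-0.0027  0.1104  0.4652]  (now-axes shift [-0.0027  0.1113  0.465 ] )
```

```bash

python3 -m crank '[{"xyz":[0,0.0052,0.022],"turn":[-0.002,0,0]},{"xyz":[0,0.0108,0.0455],"turn":[0,0,0]},{"xyz":[0,0.0108,0.0455],"turn":[0,0,0]},{"xyz":[0,0.0108,0.0455],"turn":[0,0,0]},{"xyz":[0,0.0108,0.0455],"turn":[0,0,0]}]'
python3 -m crank '[{"xyz":[0,0.0108,0.0455],"turn":[0,0,0]},{"xyz":[0,0.0108,0.0455],"turn":[0,0,0]},{"xyz":[0,0.0108,0.0455],"turn":[0,0,0]},{"xyz":[0,0.0108,0.0455],"turn":[0,0,0]},{"xyz":[0,0.0108,0.0455],"turn":[0,0,0]}]'
python3 -m crank '[{"xyz":[0,0.0045,0.019],"turn":[0,0,0]},{"xyz":[0,0.0022,0.0094],"turn":[0,0,0]},{"xyz":[0,0.0013,0.0053],"turn":[0,0,0]},{"xyz":[0,0,0],"turn":[0,0,0]},{"xyz":[0,0,0],"turn":[0,0,0]}]'
python3 -m crank '[{"xyz":[0,0,0],"turn":[0,0,0]},{"xyz":[0,0,0],"turn":[0,0,0]}]'
python3 chk.py heat_sink 21
```

```text
clock: 40.7
tool_pos: [655.7, 23.5, 117.2]
orientation: [0.56, 0.431, -0.56, 0.432]
force: [0.5, 0.0, -2.3]
gripper_width: 0.57
clock: 41.2
tool_pos: [648.6, -210.4, 117.2]
orientation: [0.56, 0.431, -0.56, 0.432]
force: [1.6, 0.7, -1.8]
gripper_width: 0.567
clock: 41.7
tool_pos: [648.2, -241.7, 116.7]
orientation: [0.561, 0.431, -0.561, 0.431]
force: [0.8, 1.0, -2.1]
gripper_width: 0.572
clock: 41.9
tool_pos: [648.2, -242.2, 116.7]
orientation: [0.561, 0.43, -0.561, 0.43]
force: [0.4, 0.5, -1.3]
gripper_width: 0.567
heat_sink wrist 0.7 [316. 310. 144. 255.] 29748
wrist (array([ 647.81720616, -243.7006367 ,    2.87992814]), np.float64(0.029806982603016063))
heat_sink side 0.58 [451. 310.  47.  75.] 2364
side (array([ 648.0492236 , -245.90988294,    2.86541295]), np.float64(0.1735874291390691))
t 42.1 pos [ 648.  -242.9  116.6] yaw -0.263 q [-0.45  0.68  1.47 -0.    1.   -0.19] F [-0.5 -0.1 -1. ] w 0.565
turn [ 0.002  0.    -0.   ] then shift[m] [ 0.0566 -0.0012  0.0006]  (now-axes shift [ 0.0566 -0.0012  0.0006] )
```

```bash

python3 -m crank '[{"xyz":[0.01,-0.0007,0],"turn":[0.002,0,0]},{"xyz":[0.015,0,0],"turn":[0,0,0]},{"xyz":[0.013,0,0],"turn":[0,0,0]},{"xyz":[0.01,0,0],"turn":[0,0,0]},{"xyz":[0.008,0,0],"turn":[0,0,0]}]'
python3 -m crank '[{"xyz":[0.006,0,0],"turn":[0,0,0]},{"xyz":[0.005,0,0],"turn":[0,0,0]},{"xyz":[0.003,0,0],"turn":[0,0,0]},{"xyz":[0,0,0],"turn":[0,0,0]},{"xyz":[0,0,0],"turn":[0,0,0]}]'
python3 -m crank '[{"xyz":[0.0015,0,0],"turn":[0,0,0]},{"xyz":[0.0015,0,0],"turn":[0,0,0]},{"xyz":[0.001,0,0],"turn":[0,0,0]},{"xyz":[0,0,0],"turn":[0,0,0]}]'
python3 plan.py 647 -243.2 41 -0.265
```

```text
clock: 42.6
tool_pos: [646.9, -242.9, 58.9]
orientation: [-0.561, -0.43, 0.562, -0.429]
force: [0.7, -0.1, -1.8]
gripper_width: 0.566
clock: 43.1
tool_pos: [647.5, -243.0, 46.9]
orientation: [0.562, 0.429, -0.562, 0.43]
force: [-0.0, 0.8, -0.4]
gripper_width: 0.569
clock: 43.5
tool_pos: [647.2, -243.0, 42.5]
orientation: [-0.562, -0.43, 0.562, -0.43]
force: [-0.3, 0.1, -1.8]
gripper_width: 0.565
t 43.5 pos [ 647.2 -243.    42.5] yaw -0.265 q [-0.45  0.76  1.52 -0.    0.86 -0.19] F [-0.3  0.1 -1.8] w 0.565
turn [0. 0. 0.] then shift[m] [ 0.0015 -0.0002  0.0003]  (now-axes shift [ 0.0015 -0.0002  0.0003] )
```

```bash

python3 -m crank '[{"xyz":[0.001,0,0],"turn":[0,0,0]},{"xyz":[0.0008,0,0],"turn":[0,0,0]},{"xyz":[0,0,0],"turn":[0,0,0]},{"xyz":[0,0,0],"turn":[0,0,0]}]'
python3 -m crank '[{"xyz":[0.0005,0,0],"turn":[0,0,0]},{"xyz":[0,0,0],"turn":[0,0,0]},{"xyz":[0,0,0],"turn":[0,0,0]}]'
python3 plan.py 647 -243.2 41 -0.265
```

```text
clock: 43.9
tool_pos: [647.3, -243.0, 40.9]
orientation: [0.562, 0.43, -0.562, 0.43]
force: [-0.4, 1.0, -1.0]
gripper_width: 0.572
clock: 44.2
tool_pos: [647.3, -243.0, 40.8]
orientation: [0.562, 0.429, -0.562, 0.43]
force: [-2.6, 1.9, 5.1]
gripper_width: 0.57
t 44.2 pos [ 647.3 -243.    40.8] yaw -0.265 q [-0.45  0.76  1.52 -0.    0.86 -0.19] F [-2.6  1.9  5.1] w 0.57
turn [-0.  0. -0.] then shift[m] [-0.0002 -0.0003  0.0003]  (now-axes shift [-0.0002 -0.0003  0.0003] )
```

Contact at TCP 40.8, so underside ≈ 62. I release, withdraw and check the stack.

```bash

python3 -m crank '[{"xyz":[0,0,0],"turn":[0,0,0]},{"xyz":[0,0,0],"turn":[0,0,0]},{"xyz":[0,0,0],"turn":[0,0,0]},{"xyz":[0,0,0],"turn":[0,0,0]},{"xyz":[0,0,0],"turn":[0,0,0]}]' 1
python3 -m crank '[{"xyz":[-0.01,0,0],"turn":[0,0,0]},{"xyz":[-0.03,0,0],"turn":[0,0,0]},{"xyz":[-0.03,0,0],"turn":[0,0,0]},{"xyz":[-0.03,0,0],"turn":[0,0,0]},{"xyz":[-0.02,0,0],"turn":[0,0,0]}]'
python3 -m crank '[{"xyz":[0,-0.03,-0.02],"turn":[0,0,0]},{"xyz":[0,-0.03,-0.02],"turn":[0,0,0]},{"xyz":[0,-0.03,-0.02],"turn":[0,0,0]},{"xyz":[0,0,0],"turn":[0,0,0]},{"xyz":[0,0,0],"turn":[0,0,0]}]'
python3 - <<'E'
from fit import *
from workcell import mark_of
im={c:vision.camera(c) for c in("scene","side","wrist")}
for c in im:
    v=views_of("heat_sink",(c,))
    if v: print(c,fit("heat_sink",v,z=62,start=(646,-243)))
    for n in("yellow_board","solder_spool","screw_jar"):
        m=mark_of(n,c); 
        if m and c!="wrist": print(n,c,(np.array(m[0]["position"])*[640,480]).round(1))
cv2.imwrite("pics/fin.png",np.hstack([cv2.resize(im["scene"][330:480,180:350],(408,360)),cv2.resize(im["side"][290:440,350:520],(390,360))])[:,:,::-1])
E
```

```text
clock: 44.7
tool_pos: [647.3, -243.0, 40.2]
orientation: [-0.562, -0.43, 0.562, -0.43]
force: [0.4, 0.1, 0.5]
gripper_width: 1.0
clock: 45.2
tool_pos: [647.8, -243.2, 163.5]
orientation: [0.562, 0.429, -0.561, 0.431]
force: [0.2, -1.6, -0.0]
gripper_width: 1.002
clock: 45.7
tool_pos: [576.4, -161.3, 161.5]
orientation: [0.562, 0.429, -0.561, 0.43]
force: [0.6, -0.2, 0.2]
gripper_width: 1.002
heat_sink scene 0.93 [264. 399. 104.  92.] 3895
scene (array([ 6.47813905e+02, -2.42056883e+02, -2.68843545e-01]), np.float64(0.03634985415905545))
yellow_board scene [358.1 277.6]
solder_spool scene [279.3 304.3]
screw_jar scene [357.  204.2]
heat_sink side 0.88 [437. 342.  52.  70.] 2375
side (array([ 646.91716554, -244.56467275,    2.87613172]), np.float64(0.044850910989628234))
yellow_board side [361.  251.6]
solder_spool side [343.8 312.8]
screw_jar side [300.1 229.1]
heat_sink wrist 0.75 [438. 311.  82. 140.] 6790
wrist (array([ 646.62494046, -242.9756353 ,    2.8779647 ]), np.float64(0.2688994371512401))
```

View pics/fin.png

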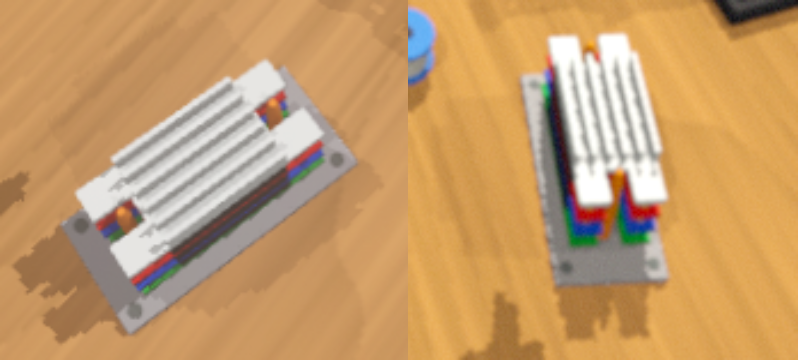

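The stack stands level: green, blue, red, then the heat sink, with both posts in the notches at (123,217) and (272,107) in the scene crop. The bystanders are unmoved and the gripper is clear, so I hand in.

```bash
python3 -c "
from workcell import job,status
print(job.job_done()); print(status.get_state()['clock'])"
```

```text
the job is handed in; nothing more can be done
None
the job is handed in; nothing more can be done
```

The stack is built on the jig and released: green, blue, red, then the heat sink on top, each with its notches around the posts. I handed it in at about 46 s of the 104 s; no verdict was reported.

**Last checks:**
- **Position:** after release, the wrist and side fits put green, blue and red within about 1–1.5 mm of the jig centre, with yaw within about 0.01 rad.
- **Heat sink:** the scene and side fits put it within about 1.5 mm of the jig centre. The final wrist fit agreed on position but was poor (mismatch 0.27), so I did not rely on it.
- **Height:** contact while lowering put the undersides at about 14, 30, 46 and 62 mm. For green this used the measured tip offset.
- **Bystanders:** the yellow board, solder spool and screw jar are within about 5 pixels of where they started in both fixed cameras. Nothing touched them.

**What went wrong or disagreed:**
- **Failed grasps:** the first two tries on the green board failed because the fingertips sat higher than the reported TCP suggested. The fingers closed above the board's strips, then rode over them, pushing the board with about 25 N and moving it about 5 mm. I re-measured it and gripped about 20 mm lower from then on.
- **Camera mismatch:** the first wrist-camera reading was about 3–5 mm off because the arm was still settling. The side camera also disagreed with the wrist camera by up to 2 mm on pieces still held above the jig.

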